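# Put the power sensor away in the lidded case

### The job

Put the power sensor away in the case: raise the lid until its folding side stay snaps straight and locks, stand the sensor upright in the empty left bay, then push the stay's joint down to break the lock and lower the lid until it is fully shut. Do not slam the lid, and do not disturb the other loose things.

Things in the scene. Friction and masses are not known exactly. Their poses are not given: they have to be found in the camera images.
- case: Low aluminium case, bolted down: 170 mm deep (its x), 220 mm wide (its y), rim at z = 100 mm, walls 6 mm. Origin: centre of the underside; x points from the front (pull tab) to the hinge at the back, y to its left side (where the stay is), z up. Inner floor 55 mm above the worktop. A black divider 30 mm high across y = -20 mm parts the narrow right bay (it holds two flat filter frames) from the empty left bay, which is 158 mm along x and reaches from y = -18 to +104 mm
- bay (a point): Centre of the left bay's floor, at (0, 43, 55) mm in the case frame; turns with the case
- sensor: Optical power sensor: round black puck, 48 mm diameter, 26 mm high, a shallow hole in its top; 0.11 to 0.23 kg. Origin: centre of the underside, z up through the hole
- lid_hinge (a point): Point on the lid's hinge axis at mid width, at (85, 0, 100) mm in the case frame; the axis runs along the case's y. Its own frame turns with the lid (at 0 it is parallel to the case's)
- tab (a point): Middle of the front edge, underside, of the lid's pull tab: 198 mm in front of the hinge axis, in the plane of the lid's underside. The tab is 90 mm wide, 5 mm thick and stands 28 mm proud of the case's front wall, so fingertips can go under it and push the lid up. Lid: flat aluminium plate 170 x 220 x 5 mm
- lid (a joint): Lid angle, rad: 0 shut, about 1.5 with the stay straight, 1.48 once it is locked. The hinge is damped and rubs: left alone between roughly 0.4 and 0.8 the lid stays, lower it sinks shut, higher the stay's spring draws it up until the stay locks
- stay_up (a joint): Angle of the folding stay's middle joint, rad: 0 folded (lid shut), 2.77 arms in line, 3.01 at its stop. Above 2.88 it is locked past straight and the lid cannot be pushed shut. A spring (about 0.2 N m) drives it to the stop and locks it again if it is let go too early
- stay_foot (a point): Lower pivot of the stay on the outside of the case's left wall, at (-50, 115, 78) mm in the case frame. The stay's lower arm turns about it in a plane parallel to the case's x and z
- stay_bar (a point): Middle of the free part of the 12 mm steel cross bar on the stay's middle joint, along the case's y, 49 mm outboard of the left wall; free from 10 to 64 mm outboard, black knob at the end. It moves on a circle of radius 95 mm about stay_foot: about 153 mm above the worktop when locked, 35 mm when shut. Pushing it down with 5 to 15 N breaks the lock; pushed on down it draws the lid shut
- dish: Bystander: round sample dish 60 mm wide, 12 mm high; origin under its centre
- bottle: Bystander: dropper bottle 32 mm wide, 105 mm high; origin under its centre
- post_holder: Bystander: post holder, 25 x 41 mm, 105 mm high; origin under it
- clamp: Bystander: slotted clamp 26 x 75 x 17 mm, long along its y; origin under its centre
- bush: Bystander: clear plastic bush 26 mm wide, 12 mm high; origin under its centre
Things that resemble listed ones, but are neither listed nor needed, are in the scene too. Of the things that look like the sensor, take the one that is farthest to the robot's right at the start.

How it is judged:
By the outcome, as a careful person would: the job done as asked, in the order asked, and still so for the second after the job is handed in, with the robot touching nothing.
It also fails if it takes over 72 s, if anything falls off the work surface, if the arm or the gripper's body presses on something with over 40 N, if the wrist force passes 120 N, or if a joint passes its speed limit or range.

### The arm

A 7-joint arm with a two-finger parallel gripper is mounted at the origin on a cart in front of the work surface, level with it; the furniture and walls round the work are solid. World frame = base frame: x ahead of the robot, y to its left, z up, the work surface at z = 0. Lengths are in m, angles in rad, forces in N, time in s.
With the tool pointing down it reaches from about 0.35 to 0.9 m from the base axis. Payload 8.1 kg.
Tool frame: the origin (TCP) lies midway between the tips of the shut fingers; the grasp point (between the pads) lies 19 mm behind it (arm.hold_point_z is the distance from the TCP to the grasp point, in m); z points along the fingers, y is the direction in which the jaws open and shut (so a half turn about z gives the same grasp; the last joint's range is limited). The gripper opens to 92 mm and grips with 3 to 60 N. Pads are 19 mm wide; open, the fingers measure 130 mm over their backs; the gripper's body (75 mm by 190 mm) begins 47 mm behind the grasp point.
Start: joints at [-1.447, 0.434, 0.025, 1.573, -0.012, 1.134, -0.075], TCP at [0.141, 0.609, 0.227] pointing down, gripper open.
Joint ranges: [-2.62, 2.62], [-0.44, 2.09], [-1.27, 1.32], [0.08, 2.57], [-1.32, 4.46], [0.12, 2], [-2.74, 2.74]. Speed limits (rad/s): [2.22, 2.22, 3.01, 3.01, 3.14, 3.14, 3.14].

### API

Orientations are given as a rotation vector (axis times angle).
In Python, from cell import arm gives the robot as it stands.
- The arm moves only by the shell command python3 -m pendant 'ROWS' [FORCE]. ROWS is JSON, a list of rows, each a list of 3 entries, a list of its own where there are three numbers: the shift along the tool's x, y, z in m, then the turn, a rotation vector about the tool's x, y, z in degrees, then the finger opening in m, from 0 to 0.0918. A call has 1 to 10 rows; each row shifts and turns the commanded pose from where the row before left it, along the tool's axes as they then stand; what a row does not reach is not made up. A row lasts 1/8 s, in which the tool goes at most 62.5 mm and 10.7 degrees, less where a joint would pass 70% of its speed; a pose out of reach is approached as far as the arm can. A call with a gripper value outside its range is refused whole. The fingers move at their own pace and stop on an object; FORCE is the grip in N (left out, the last holds). Time passes only in rows, so rows that do not move let the fingers close. It gives the time, the measured TCP pose, the force and the opening at its end, in the units of the state.
- arm.observe(): the state, without advancing time (a new reading comes with each control period).
- arm.get_image(name): name is "side" or "top" or "wrist"; returns (picture, depth): 480x640x3 uint8, red, green, blue; 480x640 float32, m along the optical axis (not along the pixel's ray), 0 where there is no reading.
- arm.camera_params(name): a dict with "fovy" (degrees; the focal length in pixels is half the picture's height over the tangent of half this angle, whatever the lens; pixels are square), "cx", "cy" (the principal point, pixels), "rvec" (rotation vector, rad) and "tvec" (3), from world to camera coordinates, as OpenCV has them; the wrist camera has in their place "mount" (4x4, takes a point from camera to tool coordinates, whose origin is the TCP and whose axes are the flange's). Camera axes: x right, y down, z forward; pixel columns grow to the right and rows downward; lengths in m; the calibration is good to about 2 mm. A picture is of the moment at which its call begins: read the wrist's pose just before it. camera_params takes no time and is no camera call.
- arm.sign_off(): hands the job in, once; it reports no verdict.
Trained networks look in the newest picture that a camera, given by its name, has taken for a name from the list of things; names that differ only in an ending like _2 or _b are one class to them, and where a whole thing is asked for, a point or a joint stands for the part that bears it (a point fixed in the world has none). Each returns a list of dicts, best first, with "conf" (0 to 1); they miss things now and then, are a little off and sometimes report something else, mostly with a low value. They report only what shows in the picture. A call takes as long as a camera call. They do not tell look-alikes from the thing itself.
- arm.look_for(camera, label): "rect" ([centre column, centre row, width, height] in pixels, round what is visible of it).
- arm.masks_of(camera, label): "pixels" (480x640 bool, what is visible of it) and "rect" ([centre column, centre row, width, height] in pixels, round what is visible of it).
The state is a dict: "clock": time; "joints": joint angles; "dq": joint speeds; "joint_efforts": joint torques, N m; "position": TCP position; "ee_rot": TCP orientation; "force": force on the tool from outside, world axes, zero at the start; "ft_torque": the same for the moment, N m; "width": opening from 0.0 (shut) to 1.0 (fully open).
Only numpy, scipy, OpenCV 4.12 (cv2) and the standard library are available. Lean on these libraries where they do the work, as an engineer would, in place of code of your own. Each camera call takes 0.05 s, during which the arm holds its last target.

## Working session

There is one attempt and no reset: what is moved stays moved. The work goes in short steps, Python scripts to look and compute and a shell command to move; the robot and the scene stay as the last step left them, time stands still between calls to the robot, and variables do not carry over. Pictures are saved under pics/ and viewed, and the job is handed in when it is done.

```bash
ls; mkdir -p pics; cat > h.py <<'E'
import numpy as np, cv2
from scipy.spatial.transform import Rotation as R
from cell import arm
def cam(n, st=None):
    p=arm.camera_params(n); f=240/np.tan(np.radians(p['fovy'])/2)
    if 'mount' in p:
        st=st or arm.observe()
        T=np.eye(4);T[:3,:3]=R.from_rotvec(st['ee_rot']).as_matrix();T[:3,3]=st['position']
        return f,p['cx'],p['cy'],T@np.array(p['mount'])
    W=np.eye(4);W[:3,:3]=R.from_rotvec(p['rvec']).as_matrix();W[:3,3]=np.ravel(p['tvec'])
    return f,p['cx'],p['cy'],np.linalg.inv(W)
def cloud(n,d,c):
    f,cx,cy,T=c
    v,u=np.mgrid[:480,:640]
    P=np.stack([(u-cx)/f*d,(v-cy)/f*d,d],-1)
    Q=P@T[:3,:3].T+T[:3,3]; Q[d==0]=np.nan
    return Q
def ray(u,v,c,z):
    f,cx,cy,T=c
    r=T[:3,:3]@np.array([(u-cx)/f,(v-cy)/f,1]); return T[:3,3]+r*(z-T[2,3])/r[2]
def proj(X,c):
    f,cx,cy,T=c
    q=T[:3,:3].T@(np.array(X)-T[:3,3]); return q[0]/q[2]*f+cx,q[1]/q[2]*f+cy
def snap(n,name):
    c=cam(n); im,d=arm.get_image(n)
    cv2.imwrite(f'pics/{name}.png',cv2.cvtColor(im,cv2.COLOR_RGB2BGR)); np.save(f'pics/{name}.npy',d)
    return im,d,c
E
python3 - <<'E'
from h import *
s=arm.observe(); print(s)
print(arm.hold_point_z)
for n in ['side','top','wrist']: print(n,arm.camera_params(n)); snap(n,n+'0')
E
```

```text
pics
{'clock': 0.0, 'joints': array([-1.44662205,  0.43518942,  0.02499773,  1.57406109, -0.01160163,
        1.13402289, -0.07511454]), 'dq': array([-1.02897170e-03,  9.55450891e-04,  2.18891522e-04, -8.64101152e-05,
        1.16851216e-04,  2.49244531e-04, -5.43428861e-04]), 'joint_efforts': array([-4.54718411e-04, -6.67854881e+01,  9.84954759e-01, -3.14470696e+01,
       -6.04967074e-02,  4.26859839e-02,  1.69590294e-04]), 'position': array([0.14047822, 0.60849508, 0.22598005]), 'ee_rot': array([-3.55617528e-01, -3.12137327e+00,  2.41179419e-03]), 'force': array([ 0.23142404,  0.38055555, -0.15774776]), 'ft_torque': array([-0.0210538 ,  0.00607255,  0.03911838]), 'width': 0.9967601476661223}
0.0188
side {'fovy': 51.885400870778376, 'cx': 323.54523729439205, 'cy': 233.8355186652375, 'rvec': array([ 0.5849585 , -2.6255337 ,  1.20565176]), 'tvec': array([0.46907949, 0.17193816, 1.07114519])}
top {'fovy': 50.494081542132434, 'cx': 316.9639167655935, 'cy': 235.66637495663636, 'rvec': array([ 2.10163136, -2.13463225,  0.22019558]), 'tvec': array([0.05781092, 0.51503079, 1.44104946])}
wrist {'fovy': 70.881313140219, 'cx': 316.9318332179039, 'cy': 243.30984945904981, 'mount': array([[-6.94340690e-04, -9.62106129e-01, -2.72674373e-01,
         7.29367213e-02],
       [ 9.99999533e-01, -8.51206758e-04,  4.56995177e-04,
        -1.05525026e-03],
       [-6.71780130e-04, -2.72673928e-01,  9.62106271e-01,
        -1.58399265e-01],
       [ 0.00000000e+00,  0.00000000e+00,  0.00000000e+00,
         1.00000000e+00]])}
```

View pics/top0.png

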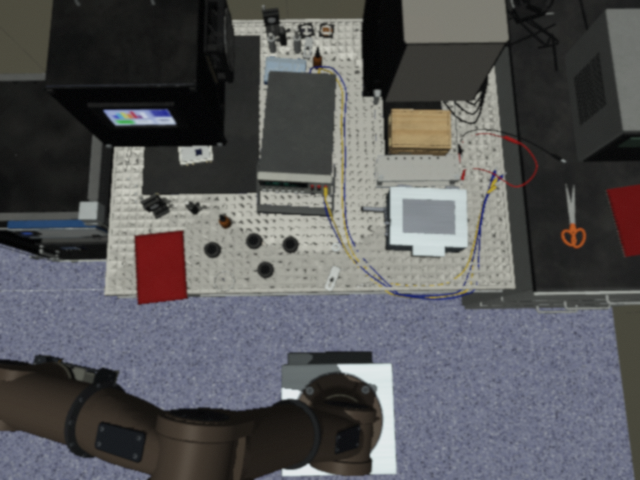

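View pics/side0.png

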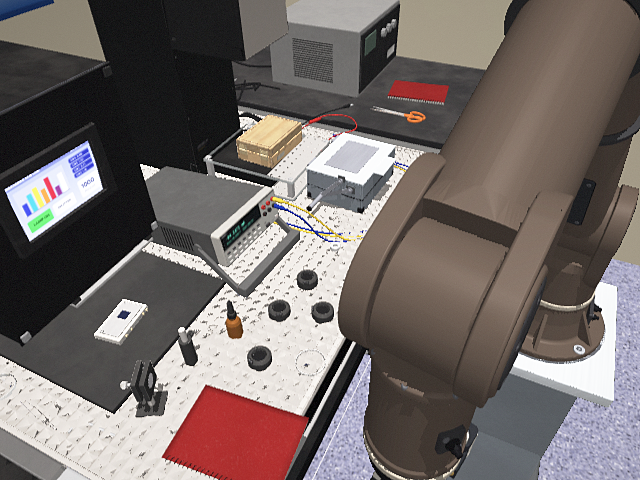

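View pics/wrist0.png

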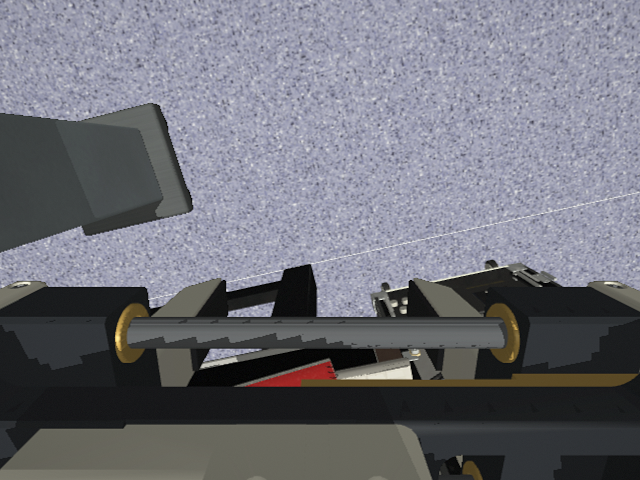

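The top view shows four pucks, at about (213,249), (254,241), (290,243) and (265,269). World −y is to the right in the picture, so (290,243) looks like the one farthest to the robot's right. The case is at about (427,220), with its tab at (428,252) pointing to the robot and the stay bar at (372,209). I'll measure these.

```bash
cat > m.py <<'E'
from h import *
im,d,c=snap('top','top1'); Q=cloud('top',d,c)
for l in ['sensor','case','lid_hinge','stay_bar','tab','dish','bottle','post_holder','clamp','bush']:
    for m in arm.masks_of('top',l)[:6]:
        P=Q[m['pixels']]; P=P[~np.isnan(P[:,0])]
        print('top',l,round(m['conf'],2),np.round(m['rect']),len(P),np.round(np.median(P,0),4) if len(P) else '', np.round(np.percentile(P,2,axis=0),3),np.round(np.percentile(P,98,axis=0),3))
big=cv2.resize(im[150:300,190:520],None,fx=2.4,fy=2.4,interpolation=cv2.INTER_CUBIC)
cv2.imwrite('pics/topcrop.png',big[...,::-1])
im,d,c=snap('side','side1'); Q=cloud('side',d,c)
for l in ['sensor','stay_bar','tab','case']:
    for m in arm.masks_of('side',l)[:6]:
        P=Q[m['pixels']]; P=P[~np.isnan(P[:,0])]
        print('side',l,round(m['conf'],2),np.round(m['rect']),len(P),np.round(np.median(P,0),4), np.round(np.percentile(P,2,axis=0),3),np.round(np.percentile(P,98,axis=0),3))
big=cv2.resize(im[110:380,220:420],None,fx=2.2,fy=2.2,interpolation=cv2.INTER_CUBIC)
cv2.imwrite('pics/sidecrop.png',big[...,::-1])
E
python3 m.py
```

```text
top sensor 0.75 [253. 240.  17.  16.] 192 [0.5091 0.2407 0.0241] [0.489 0.22  0.017] [0.529 0.261 0.031]
top sensor 0.72 [213. 248.  18.  16.] 197 [0.4834 0.3642 0.0236] [0.464 0.344 0.016] [0.504 0.386 0.03 ]
top sensor 0.56 [265. 269.  15.  21.] 238 [0.4238 0.2045 0.0234] [0.401 0.184 0.003] [0.449 0.228 0.032]
top sensor 0.51 [292. 243.  15.  14.] 191 [0.4967 0.133  0.0242] [0.476 0.112 0.014] [0.518 0.154 0.031]
top case 0.64 [414. 220. 103.  70.] 5368 [ 0.5481 -0.2577  0.1051] [ 0.455 -0.37   0.036] [ 0.64  -0.148  0.112]
top lid_hinge 0.81 [428. 222.  81.  70.] 4731 [ 0.5498 -0.2645  0.1055] [ 0.453 -0.37   0.099] [ 0.638 -0.161  0.112]
top lid_hinge 0.55 [413. 220. 106.  74.] 5566 [ 0.5492 -0.2566  0.105 ] [ 0.454 -0.372  0.011] [ 0.643 -0.146  0.112]
top stay_bar 0.67 [372. 211.  26.   7.] 113 [ 0.5991 -0.1139  0.0389] [ 0.581 -0.15  -0.001] [ 0.617 -0.081  0.063]
top tab 0.9 [428. 222.  79.  72.] 4857 [ 0.5496 -0.2659  0.1055] [ 0.454 -0.373  0.098] [ 0.64  -0.161  0.112]
top bottle 0.69 [224. 224.  15.  18.] 131 [0.5628 0.3229 0.0485] [0.553 0.312 0.008] [0.578 0.342 0.102]
[... 626 characters left out ...]
 [ 0.454 -0.371  0.032] [ 0.642 -0.147  0.112]
side sensor 0.91 [323. 312.  24.  27.] 408 [0.4222 0.2122 0.0231] [0.401 0.185 0.007] [0.444 0.23  0.028]
side sensor 0.78 [277. 311.  22.  16.] 375 [0.5079 0.248  0.0227] [0.488 0.226 0.006] [0.533 0.265 0.029]
side sensor 0.69 [259. 356.  26.  31.] 510 [0.4828 0.3683 0.0234] [0.464 0.343 0.007] [0.506 0.388 0.028]
side sensor 0.66 [309. 281.  18.  16.] 367 [0.4949 0.1395 0.0228] [0.475 0.114 0.003] [0.518 0.156 0.029]
side stay_bar 0.82 [329. 195.  46.  27.] 246 [ 0.5801 -0.1469  0.0505] [ 0.522 -0.154  0.031] [ 0.605 -0.081  0.09 ]
side tab 0.91 [352. 157.  95.  50.] 2894 [ 0.5479 -0.2549  0.1057] [ 0.453 -0.372  0.101] [ 0.64  -0.156  0.109]
```

View pics/topcrop.png

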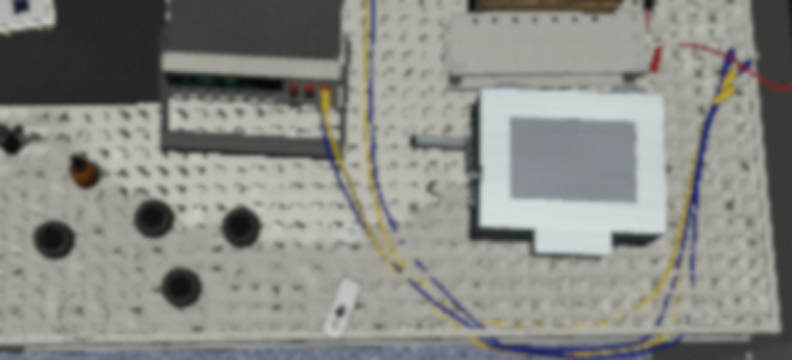

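View pics/sidecrop.png

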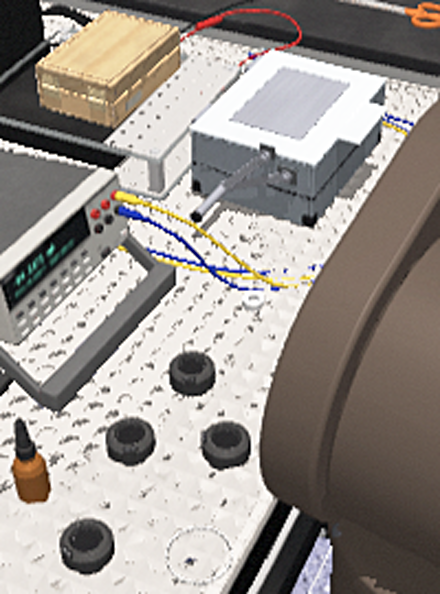

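```bash
python3 - <<'E'
from h import *
im=cv2.imread('pics/top1.png');d=np.load('pics/top1.npy');Q=cloud('top',d,cam('top'))
# lid points
m=(Q[...,2]>.098)&(Q[...,2]<.116)&(Q[...,0]>.4)&(Q[...,0]<.7)&(Q[...,1]>-.42)&(Q[...,1]<-.12)
n,l,st,ce=cv2.connectedComponentsWithStats(m.astype(np.uint8))
i=1+np.argmax(st[1:,4]); P=Q[l==i]; print(st[i])
r=cv2.minAreaRect((P[:,:2]*1000).astype(np.float32)); print('lid rect',r,np.round(cv2.boxPoints(r),1),np.median(P[:,2]))
# split: per-column extents after aligning
ds=np.load('pics/side1.npy');Qs=cloud('side',ds,cam('side'))
m=(Qs[...,2]>.099)&(Qs[...,2]<.112)&(Qs[...,0]>.4)&(Qs[...,0]<.7)&(Qs[...,1]>-.42)&(Qs[...,1]<-.12)
n,l,st,ce=cv2.connectedComponentsWithStats(m.astype(np.uint8))
i=1+np.argmax(st[1:,4]); P2=Qs[l==i]
r2=cv2.minAreaRect((P2[:,:2]*1000).astype(np.float32)); print('side lid rect',r2,np.round(cv2.boxPoints(r2),1),np.median(P2[:,2]))
for yaw in np.arange(-8,9,1):
    a=np.radians(yaw); B=P[:,:2]@np.array([[np.cos(a),-np.sin(a)],[np.sin(a),np.cos(a)]])
    print(yaw,np.round(np.ptp(np.percentile(B[:,0],[1,99]))*1000),np.round(np.ptp(np.percentile(B[:,1],[.5,99.5]))*1000,1))
E
```

```text
[ 384  184   83   72 4851]
lid rect ((547.70654296875, -259.2226257324219), (234.82806396484375, 207.36131286621094), 86.66287994384766) [[ 437.4 -370.4]
 [ 644.4 -382.5]
 [ 658.  -148. ]
 [ 451.  -136. ]] 0.10547948276744568
side lid rect ((548.1549072265625, -259.04644775390625), (238.8866729736328, 206.64276123046875), 86.12870025634766) [[ 437.  -371.2]
 [ 643.2 -385.2]
 [ 659.3 -146.9]
 [ 453.1 -132.9]] 0.1056562348895157
-8 199.0 224.3
-7 198.0 223.1
-6 197.0 221.5
-5 197.0 220.4
-4 197.0 219.4
-3 197.0 218.8
-2 197.0 220.1
-1 197.0 221.1
0 197.0 222.4
1 197.0 223.8
2 198.0 224.8
3 199.0 225.6
4 200.0 227.0
5 201.0 228.7
6 202.0 230.7
7 203.0 232.5
8 204.0 233.8
```

```bash
python3 - <<'E'
from h import *
from scipy.optimize import minimize
S=8
def poly(x,y,a):
    c,s=np.cos(a),np.sin(a)
    L=np.array([[-85,-110],[-85,-45],[-113,-45],[-113,45],[-85,45],[-85,110],[85,110],[85,-110]])/1000
    return np.c_[x+c*L[:,0]-s*L[:,1],y+s*L[:,0]+c*L[:,1],np.full(8,.105)]
ms=[]
for n in ['top','side']:
    d=np.load(f'pics/{n}1.npy');c=cam(n);Q=cloud(n,d,c)
    m=(Q[...,2]>.098)&(Q[...,2]<.116)&(Q[...,0]>.4)&(Q[...,0]<.7)&(Q[...,1]>-.42)&(Q[...,1]<-.12)
    k,l,st,_=cv2.connectedComponentsWithStats(m.astype(np.uint8)); ms.append(((l==1+np.argmax(st[1:,4])),c))
def iou(m,c,p):
    z=np.zeros((480*4,640*4),np.uint8)
    pt=np.array([proj(q,c) for q in poly(*p)])
    cv2.fillPoly(z,[np.round((pt+.5)*4).astype(np.int32)],1)
    M=np.repeat(np.repeat(m,4,0),4,1)
    return (z&M).sum()/(z|M).sum()
for sel in ([0],[1],[0,1]):
    f=lambda p:-sum(iou(*ms[i],(p[0]/1000,p[1]/1000,np.radians(p[2]))) for i in sel)
    best=min((minimize(f,[560,-262,a],method='Nelder-Mead',options=dict(initial_simplex=[[560,-262,a],[568,-262,a],[560,-254,a],[560,-262,a+3]])) for a in(-4,-2)),key=lambda r:r.fun)
    print(sel,best.x,best.fun)
# side image objects
c=cam('side')
for px in [(310,363),(335,246),(337,238)]: print(px,ray(*px,c,0.006))
im=cv2.imread('pics/side1.png')
cv2.imwrite('pics/s_pucks.png',cv2.resize(im[225:395,220:400],None,fx=3.3,fy=3.3,interpolation=cv2.INTER_CUBIC))
E
```

```text
[0] [ 557.76838948 -265.09568094   -2.84521317] -0.9581619610473431
[1] [ 558.09933579 -263.26553185   -2.49815596] -0.9405090270812437
[0, 1] [ 557.5223759  -265.04576163   -3.0574259 ] -1.896612081772367
(310, 363) [0.3927866  0.32857377 0.006     ]
(335, 246) [ 0.49056352 -0.00642233  0.006     ]
(337, 238) [ 0.49853123 -0.03633581  0.006     ]
```

View pics/s_pucks.png

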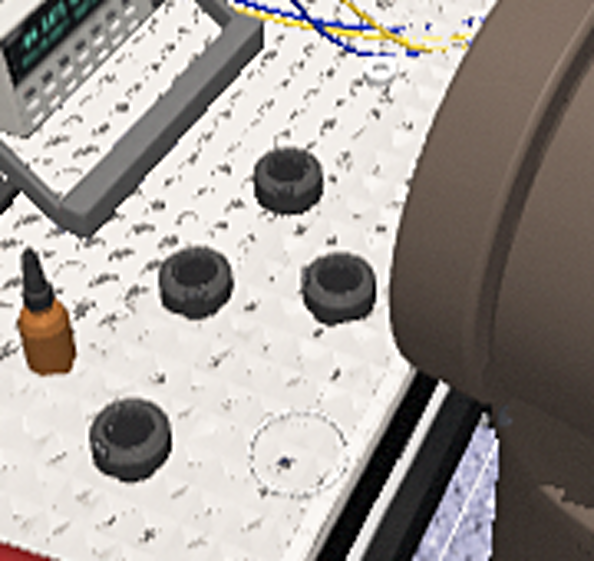

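Of the four pucks, the one at side (309,281) / top (291,243), world about (0.497, 0.134), has the smallest y. That makes it the farthest to the robot's right; the others are at y = 0.205, 0.24 and 0.36. The crop shows it upright. The clear ring at about (0.39,0.33) is the dish and the one at (0.49,-0.005) is the bush. Now I'll move to the lid tab.

```bash
cat >> h.py <<'E'
CASE=np.array([.5577,-.2645,0]); YAW=np.radians(-2.9)
RC=R.from_euler('z',YAW).as_matrix()
def c2w(p): return CASE+RC@np.array(p)
def w2c(p): return RC.T@(np.array(p)-CASE)
def where():
    s=arm.observe(); M=R.from_rotvec(s['ee_rot']).as_matrix()
    print('t',round(s['clock'],2),'w',np.round(s['position'],4),'case mm',np.round(w2c(s['position'])*1000,1),'F',np.round(s['force'],1),'wid',round(s['width'],3))
    print('case axes x',np.round(RC.T@M[:,0],3),'y',np.round(RC.T@M[:,1],3),'z',np.round(RC.T@M[:,2],3))
    print('q',np.round(s['joints'],2))
    return np.array(s['position']),M
def shift(target,M=None):  # world target
    p,M0=where(); M=M0 if M is None else M
    dp=M.T@(np.array(target)-p); print('tool shift mm',np.round(dp*1000,1),'norm',round(np.linalg.norm(dp)*1000))
def turn(xc,zc): # desired tool x,z in case axes
    p,M=where(); z=np.array(zc,float);z/=np.linalg.norm(z); x=np.array(xc,float);x-=z*(x@z);x/=np.linalg.norm(x)
    T=RC@np.c_[x,np.cross(z,x),z]; rv=R.from_matrix(M.T@T).as_rotvec(degrees=True)
    print('turn deg',np.round(rv,1),round(np.linalg.norm(rv),1)); return T
E
python3 -m pendant '[[[-0.035,-0.029,-0.010],[0,0,0],0.0],[[-0.035,-0.029,-0.010],[0,0,0],0.0],[[-0.035,-0.029,-0.010],[0,0,0],0.0],[[-0.035,-0.029,-0.010],[0,0,0],0.0],[[-0.035,-0.029,-0.010],[0,0,0],0.0],[[-0.035,-0.029,-0.010],[0,0,0],0.0],[[-0.035,-0.029,-0.010],[0,0,0],0.0],[[-0.035,-0.029,-0.010],[0,0,0],0.0],[[-0.035,-0.029,-0.010],[0,0,0],0.0],[[-0.035,-0.029,-0.010],[0,0,0],0.0]]' 20
python3 - <<'E'
from h import *
shift(c2w([-.21,0,.30])); turn([-.707,0,-.707],[.707,0,-.707])
E
```

```text
clock: 2.2
position: [0.4171, 0.2464, 0.3273]
ee_rot: [0.355, 3.121, 0.001]
force: [-0.1, 0.4, -0.9]
width: 0.012
t 2.2 w [0.4171 0.2464 0.3273] case mm [-166.3  503.2  327.3] F [-0.1  0.4 -0.9] wid 0.012
case axes x [-0.985  0.175 -0.   ] y [0.175 0.985 0.001] z [ 0.     0.001 -1.   ]
q [-0.87  0.12  0.26  1.76 -0.03  1.27  0.74]
tool shift mm [ -45.1 -503.1   27. ] norm 506
t 2.2 w [0.4171 0.2464 0.3273] case mm [-166.3  503.2  327.3] F [-0.1  0.4 -0.9] wid 0.012
case axes x [-0.985  0.175 -0.   ] y [0.175 0.985 0.001] z [ 0.     0.001 -1.   ]
q [-0.87  0.12  0.26  1.76 -0.03  1.27  0.74]
turn deg [ -3.9 -44.9  -9.6] 46.0
```

```bash
python3 -m pendant '[[[-0.0045,-0.050,0.002],[0,0,0],0.0],[[-0.0045,-0.050,0.002],[0,0,0],0.0],[[-0.0045,-0.050,0.002],[0,0,0],0.0],[[-0.0045,-0.050,0.002],[0,0,0],0.0],[[-0.0045,-0.050,0.002],[0,0,0],0.0],[[-0.0045,-0.050,0.002],[0,0,0],0.0],[[-0.0045,-0.050,0.002],[0,0,0],0.0],[[-0.0045,-0.050,0.002],[0,0,0],0.0],[[-0.0045,-0.050,0.002],[0,0,0],0.0],[[-0.0045,-0.050,0.002],[0,0,0],0.0]]'
python3 -m pendant '[[[0,0,0],[-0.8,-9.0,-1.9],0.0],[[0,0,0],[-0.8,-9.0,-1.9],0.0],[[0,0,0],[-0.8,-9.0,-1.9],0.0],[[0,0,0],[-0.8,-9.0,-1.9],0.0],[[0,0,0],[-0.8,-9.0,-1.9],0.0]]'
python3 - <<'E'
from h import *
turn([-.707,0,-.707],[.707,0,-.707]);shift(c2w([-.16,0,.15]));shift(c2w([-.135,0,.074])); shift(c2w([-.102,0,.074]))
snap('wrist','w1');snap('side','s1')
E
```

```text
clock: 3.45
position: [0.3473, -0.2511, 0.307]
ee_rot: [0.355, 3.12, 0.001]
force: [2.5, 0.4, 0.2]
width: 0.006
clock: 4.08
position: [0.3485, -0.2425, 0.3052]
ee_rot: [0.073, 2.436, 0.006]
force: [0.7, 1.5, -0.2]
width: 0.007
t 4.08 w [ 0.3485 -0.2425  0.3052] case mm [-210.    11.4  305.2] F [ 0.7  1.5 -0.2] wid 0.007
case axes x [-0.762  0.016 -0.647] y [0.001 1.    0.024] z [ 0.647  0.018 -0.762]
q [-0.1  -0.44  0.73  2.37 -0.23  0.53  2.34]
turn deg [ 1.  -4.7 -1. ] 4.9
t 4.08 w [ 0.3485 -0.2425  0.3052] case mm [-210.    11.4  305.2] F [ 0.7  1.5 -0.2] wid 0.007
case axes x [-0.762  0.016 -0.647] y [0.001 1.    0.024] z [ 0.647  0.018 -0.762]
q [-0.1  -0.44  0.73  2.37 -0.23  0.53  2.34]
tool shift mm [ 62.1 -15.1 150.5] norm 163
t 4.08 w [ 0.3485 -0.2425  0.3052] case mm [-210.    11.4  305.2] F [ 0.7  1.5 -0.2] wid 0.007
case axes x [-0.762  0.016 -0.647] y [0.001 1.    0.024] z [ 0.647  0.018 -0.762]
q [-0.1  -0.44  0.73  2.37 -0.23  0.53  2.34]
tool shift mm [ 92.2 -16.9 224.6] norm 243
t 4.08 w [ 0.3485 -0.2425  0.3052] case mm [-210.    11.4  305.2] F [ 0.7  1.5 -0.2] wid 0.007
case axes x [-0.762  0.016 -0.647] y [0.001 1.    0.024] z [ 0.647  0.018 -0.762]
q [-0.1  -0.44  0.73  2.37 -0.23  0.53  2.34]
tool shift mm [ 67.1 -16.9 245.9] norm 255
```

View pics/w1.png

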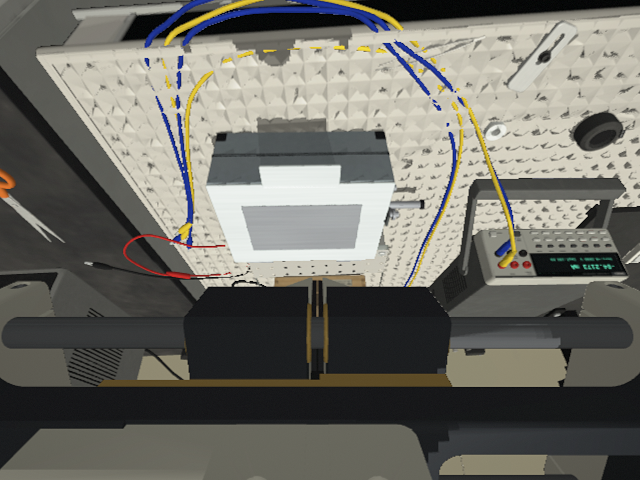

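View pics/s1.png

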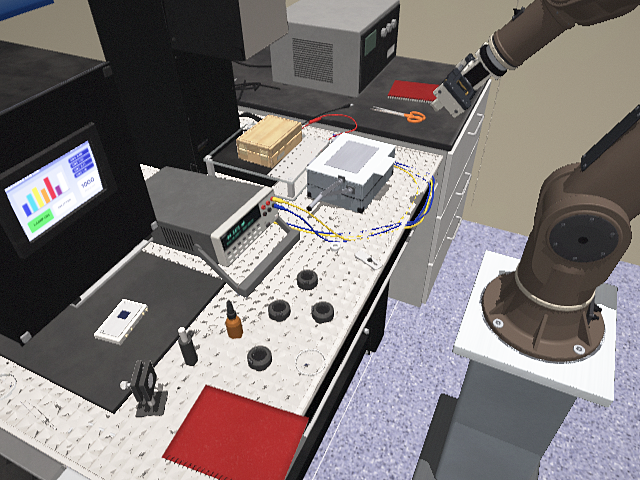

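```bash
python3 - <<'E'
from h import *
c=cam('wrist')
im=cv2.imread('pics/w1.png')
L=[[-85,-110],[-85,-45],[-113,-45],[-113,45],[-85,45],[-85,110],[85,110],[85,-110]]
pt=np.array([proj(c2w([x/1000,y/1000,.105]),c) for x,y in L])
cv2.polylines(im,[np.int32(pt)],True,(0,0,255),1)
for q in [(.035,.12,.035),(.035,.174,.035)]:
    cv2.circle(im,tuple(int(v) for v in proj(c2w(q),c)),3,(0,255,0),1)
cv2.imwrite('pics/w1o.png',cv2.resize(im[90:300,180:460],None,fx=2.8,fy=2.8))
E
```

```text
(no output)
```

View pics/w1o.png

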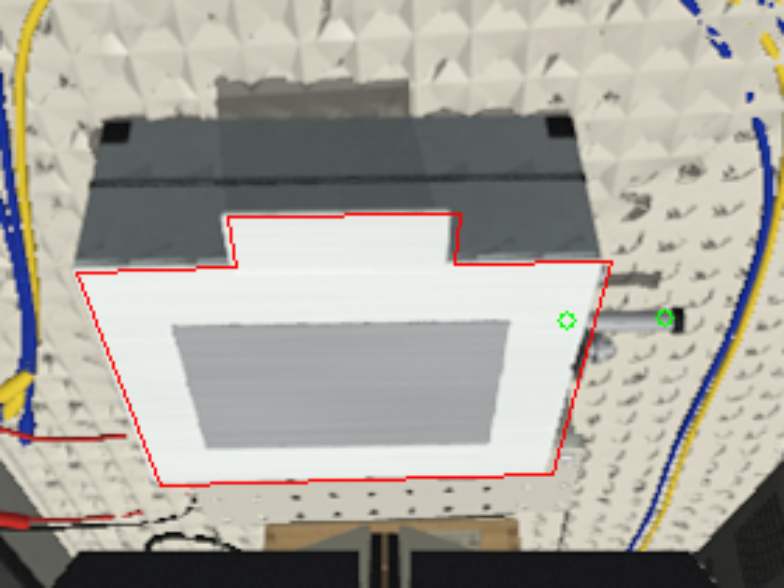

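The overlay matches the case within about 2 mm. Next I'll approach under the tab.

```bash
python3 -m pendant '[[[0.010,-0.003,0.025],[0,0,0],0.0],[[0.010,-0.003,0.025],[0,0,0],0.0],[[0.010,-0.003,0.025],[0,0,0],0.0],[[0.010,-0.003,0.025],[0,0,0],0.0],[[0.010,-0.003,0.025],[0,0,0],0.0],[[0.010,-0.002,0.025],[0,0,0],0.0]]'
python3 - <<'E'
from h import *
turn([-.707,0,-.707],[.707,0,-.707]);shift(c2w([-.138,0,.072]))
E
```

```text
clock: 4.92
position: [0.3829, -0.2443, 0.1884]
ee_rot: [0.082, 2.456, -0.013]
force: [0.4, 0.0, -0.3]
width: 0.004
t 4.92 w [ 0.3829 -0.2443  0.1884] case mm [-175.6   11.3  188.4] F [ 0.4  0.  -0.3] wid 0.004
case axes x [-0.775  0.017 -0.632] y [0.012 1.    0.012] z [ 0.632  0.002 -0.775]
q [-0.73 -0.43  1.32  2.55  0.25  0.13  1.96]
turn deg [ 0.1 -5.8 -1. ] 5.9
t 4.92 w [ 0.3829 -0.2443  0.1884] case mm [-175.6   11.3  188.4] F [ 0.4  0.  -0.3] wid 0.004
case axes x [-0.775  0.017 -0.632] y [0.012 1.    0.012] z [ 0.632  0.002 -0.775]
q [-0.73 -0.43  1.32  2.55  0.25  0.13  1.96]
tool shift mm [ 44.2 -12.3 114. ] norm 123
```

Joints 2, 3, 4 and 6 are close to their limits here. I'll use less tilt (about 25°) and work further out.

```bash
python3 -m pendant '[[[-0.015,-0.005,0.012],[0,4,0],0.0],[[-0.015,-0.005,0.012],[0,5,0],0.0],[[0,0,0],[0,5,0],0.0],[[0,0,0],[0,0,0],0.0]]'
python3 - <<'E'
from h import *
turn([-.906,0,-.423],[.423,0,-.906]);shift(c2w([-.145,0,.066]))
E
```

```text
clock: 5.42
position: [0.4102, -0.2462, 0.2016]
ee_rot: [0.088, 2.684, -0.012]
force: [0.8, -0.5, 0.8]
width: 0.006
t 5.42 w [ 0.4102 -0.2462  0.2016] case mm [-148.3   10.8  201.6] F [ 0.8 -0.5  0.8] wid 0.006
case axes x [-0.898  0.015 -0.44 ] y [0.013 1.    0.006] z [ 0.44  -0.001 -0.898]
q [-0.97 -0.44  1.32  2.34  0.54  0.53  1.51]
turn deg [-0.   1.1 -0.8] 1.4
t 5.42 w [ 0.4102 -0.2462  0.2016] case mm [-148.3   10.8  201.6] F [ 0.8 -0.5  0.8] wid 0.006
case axes x [-0.898  0.015 -0.44 ] y [0.013 1.    0.006] z [ 0.44  -0.001 -0.898]
q [-0.97 -0.44  1.32  2.34  0.54  0.53  1.51]
tool shift mm [ 56.6 -11.5 123.2] norm 136
```

```bash
python3 -m pendant '[[[-0.030,-0.005,-0.008],[0,9,0],0.0],[[-0.030,-0.005,-0.008],[0,9,0],0.0],[[-0.030,0,-0.015],[0,7,0],0.0],[[-0.02,0,-0.015],[0,0,0],0.0],[[-0.02,0,0],[0,0,0],0.0],[[-0.02,0,0],[0,0,0],0.0]]'
python3 - <<'E'
from h import *
turn([-1,0,0],[0,0,-1])
E
```

```text
clock: 6.18
position: [0.446, -0.21, 0.333]
ee_rot: [0.107, 3.029, -0.065]
force: [-0.7, 0.6, 0.2]
width: 0.006
t 6.17 w [ 0.446 -0.21   0.333] case mm [-114.4   48.8  333. ] F [-0.7  0.6  0.2] wid 0.006
case axes x [-0.994  0.018 -0.111] y [ 0.022  0.999 -0.039] z [ 0.11  -0.041 -0.993]
q [-1.36 -0.44  1.32  1.87  0.49  1.31  1.34]
turn deg [-2.3  6.4 -1.2] 6.9
```

```bash
python3 - <<'E'
from h import *
d=np.load('pics/top1.npy');Q=cloud('top',d,cam('top')).reshape(-1,3)
Q=Q[~np.isnan(Q[:,0])]
print('max height /10cm cell; rows x .4..1.2, cols y +.5..-.6')
for x in np.arange(.3,1.2,.1):
    print(round(x,1),[ (lambda P: round(float(P[:,2].max()),2) if len(P) else None)(Q[(Q[:,0]>=x)&(Q[:,0]<x+.1)&(Q[:,1]>=y)&(Q[:,1]<y+.1)]) for y in np.arange(.5,-.7,-.1)])
E
```

```text
max height /10cm cell; rows x .4..1.2, cols y +.5..-.6
0.3 [0.02, 0.02, 0.02, 0.02, 0.02, 0.02, 0.02, 0.02, 0.02, 0.02, 0.02, 0.03]
0.4 [0.02, 0.02, 0.03, 0.04, 0.03, 0.02, 0.04, 0.11, 0.12, 0.12, 0.02, 0.03]
0.5 [0.11, 0.08, 0.11, 0.03, 0.04, 0.13, 0.09, 0.12, 0.11, 0.12, 0.02, 0.03]
0.6 [0.11, 0.11, 0.07, 0.15, 0.16, 0.16, 0.1, 0.11, 0.12, 0.12, 0.02, 0.04]
0.7 [0.55, 0.55, 0.55, 0.54, 0.15, 0.15, 0.11, 0.62, 0.62, 0.62, 0.03, 0.03]
0.8 [0.55, 0.55, 0.55, 0.55, 0.14, 0.14, 0.13, 0.62, 0.62, 0.62, 0.02, 0.03]
0.9 [0.56, 0.55, 0.56, 0.55, 0.13, 0.13, 0.12, 0.58, 0.06, 0.07, 0.03, 0.03]
1.0 [None, None, 0.4, 0.36, 0.11, 0.11, 0.11, 0.44, None, None, 0.03, 0.03]
1.1 [None, None, 0.03, 0.11, 0.12, 0.08, 0.02, 0.3, None, None, None, 0.04]
```

```bash
python3 -m pendant '[[[0,0.05,0],[-1,2,0],0.0],[[0,0.05,0],[-1,2,0],0.0],[[0,0.05,0],[0,2,0],0.0],[[0,0.05,0],[0,0,0],0.0],[[0,0.05,0],[0,0,0],0.0],[[0,0.05,0],[0,0,0],0.0],[[0,0.05,0],[0,0,0],0.0],[[0.01,0.05,0],[0,0,0],0.0],[[0.01,0.05,0],[0,0,0],0.0],[[0.01,0.05,0],[0,0,0],0.0]]'
python3 - <<'E'
from h import *
turn([-1,0,0],[0,0,-1])
E
python3 -m pendant '[[[0.015,0.05,0],[0,0,0],0.0],[[0.02,0.05,0],[0,0,0],0.0],[[0.02,0.05,0],[0,0,0],0.0],[[0.02,0.05,0],[0,0,0],0.0]]'
python3 - <<'E'
from h import *
turn([-1,0,0],[0,0,-1])
E
```

```text
clock: 7.42
position: [0.3951, 0.2709, 0.3517]
ee_rot: [0.107, 3.079, 0.029]
force: [0.8, -0.2, -0.3]
width: 0.005
t 7.42 w [0.3951 0.2709 0.3517] case mm [-189.5  526.5  351.7] F [ 0.8 -0.2 -0.3] wid 0.005
case axes x [-0.998  0.02  -0.059] y [0.018 1.    0.021] z [ 0.06   0.02  -0.998]
q [-2.44 -0.44  1.32  1.81  0.48  1.42  0.3 ]
turn deg [ 1.2  3.4 -1.1] 3.8
clock: 7.92
position: [0.288, 0.4018, 0.3762]
ee_rot: [0.103, 3.036, 0.141]
force: [0.6, 0.3, 0.1]
width: 0.003
t 7.92 w [0.288  0.4018 0.3762] case mm [-303.1  651.8  376.2] F [0.6 0.3 0.1] wid 0.003
case axes x [-0.995  0.022 -0.097] y [0.013 0.995 0.096] z [ 0.098  0.094 -0.991]
q [-2.61 -0.25  1.32  1.79  0.33  1.31  0.14]
turn deg [ 5.4  5.6 -1. ] 7.9
```

```bash
python3 -m pendant '[[[-0.03,0.04,0.01],[2,2,0],0.0],[[-0.03,0.04,0.01],[2,2,0],0.0],[[-0.03,0.04,0.01],[1,1,0],0.0],[[-0.02,0.04,0.01],[0,0,0],0.0]]'
python3 - <<'E'
from h import *
turn([-1,0,0],[0,0,-1])
E
```

```text
clock: 8.43
position: [0.3288, 0.4046, 0.3949]
ee_rot: [0.101, 3.047, 0.244]
force: [0.1, -0.3, -0.0]
width: 0.009
t 8.43 w [0.3288 0.4046 0.3949] case mm [-262.4  656.7  394.9] F [ 0.1 -0.3 -0. ] wid 0.009
case axes x [-0.997  0.022 -0.078] y [0.009 0.987 0.161] z [ 0.08   0.16  -0.984]
q [-2.61 -0.35  1.32  1.74  0.39  1.32  0.16]
turn deg [ 9.3  4.5 -0.9] 10.3
```

```bash
python3 -m pendant '[[[-0.03,-0.03,0.01],[1,2,0],0.0],[[-0.03,-0.03,0.01],[1,2,0],0.0],[[-0.03,-0.03,0.01],[1,1,0],0.0],[[-0.04,-0.03,0.01],[1,0,0],0.0],[[-0.04,-0.03,0.01],[1,0,0],0.0],[[-0.04,-0.02,0.01],[1,0,0],0.0]]'
python3 - <<'E'
from h import *
turn([-1,0,0],[0,0,-1])
E
```

```text
clock: 9.18
position: [0.4548, 0.1895, 0.3502]
ee_rot: [0.099, 3.069, 0.143]
force: [-0.3, -0.2, -0.5]
width: 0.006
t 9.18 w [0.4548 0.1895 0.3502] case mm [-125.8  448.2  350.2] F [-0.3 -0.2 -0.5] wid 0.006
case axes x [-0.998  0.017 -0.065] y [0.011 0.995 0.095] z [ 0.066  0.094 -0.993]
q [-2.17 -0.44  1.32  1.82  0.43  1.33  0.57]
turn deg [ 5.4  3.8 -0.8] 6.6
```

```bash
python3 -m pendant '[[[0.03,0.05,0],[-2,1,0],0.0],[[0.03,0.05,0],[-2,1,0],0.0],[[0.03,0.05,0],[0,0,0],0.0],[[0.04,0.04,0],[0,0,0],0.0],[[0.04,0.04,0],[0,0,0],0.0],[[0.05,0.03,0],[0,0,0],0.0],[[0.05,0.03,0],[0,0,0],0.0],[[0.05,0.02,0],[0,0,0],0.0],[[0.05,0.02,0],[0,0,0],0.0]]'
python3 - <<'E'
from h import *
turn([-1,0,0],[0,0,-1])
E
```

```text
clock: 10.3
position: [0.0937, 0.5263, 0.3903]
ee_rot: [0.092, 3.085, 0.275]
force: [-0.4, -1.2, 0.1]
width: 0.001
t 10.3 w [0.0937 0.5263 0.3903] case mm [-503.4  766.3  390.3] F [-0.4 -1.2  0.1] wid 0.001
case axes x [-0.999  0.012 -0.037] y [0.006 0.984 0.178] z [ 0.039  0.178 -0.983]
q [-2.61  0.06  1.2   1.73 -0.04  1.21  0.1 ]
turn deg [10.2  2.2 -0.5] 10.5
```

```bash
python3 -m pendant '[[[0.05,0.01,0.01],[3,1,0],0.0],[[0.05,0.01,0.01],[3,1,0],0.0],[[0.05,0.0,0.01],[3,0,0],0.0],[[0.05,0.0,0.01],[0,0,0],0.0],[[0.05,0.0,0],[0,0,0],0.0],[[0.05,-0.01,0],[0,0,0],0.0],[[0.05,-0.02,0],[0,0,0],0.0]]'
python3 - <<'E'
from h import *
turn([-1,0,0],[0,0,-1])
snap('side','s2')
E
```

```text
clock: 11.18
position: [-0.2556, 0.5399, 0.3495]
ee_rot: [0.093, 3.137, 0.036]
force: [0.2, -0.2, -0.6]
width: 0.005
t 11.18 w [-0.2556  0.5399  0.3495] case mm [-852.9  762.2  349.5] F [ 0.2 -0.2 -0.6] wid 0.005
case axes x [-1.     0.008 -0.003] y [0.008 1.    0.023] z [ 0.003  0.023 -1.   ]
q [-2.6   0.34  0.69  1.5  -0.21  1.36 -0.38]
turn deg [ 1.3  0.2 -0.5] 1.4
```

View pics/s2.png

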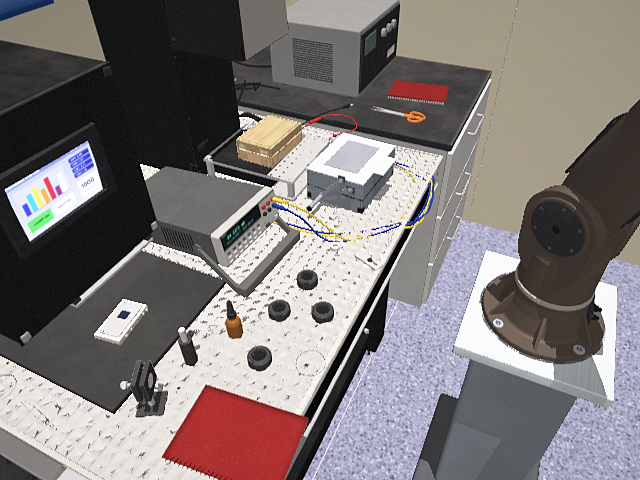

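```bash
python3 -m pendant '[[[0.05,-0.03,0],[0,0,0],0.0],[[0.05,-0.04,0],[0,0,0],0.0],[[0.04,-0.04,0],[0,0,0],0.0],[[0.04,-0.05,0],[0,0,0],0.0],[[0.03,-0.05,0],[0,0,0],0.0],[[0.03,-0.05,0],[0,0,0],0.0]]'
python3 - <<'E'
from h import *
turn([-1,0,0],[0,0,-1])
E
```

```text
clock: 11.98
position: [-0.5076, 0.2948, 0.3439]
ee_rot: [0.092, 3.139, 0.034]
force: [-1.0, -0.2, 0.6]
width: 0.005
t 11.97 w [-0.5076  0.2948  0.3439] case mm [-1092.2   504.7   343.9] F [-1.  -0.2  0.6] wid 0.005
case axes x [-1.     0.008 -0.001] y [0.008 1.    0.022] z [ 0.001  0.022 -1.   ]
q [-2.61  0.31 -0.16  1.48  0.07  1.36 -1.26]
turn deg [ 1.3  0.1 -0.4] 1.3
```

```bash
python3 -m pendant '[[[-0.023,0.055,0.004],[0,0,5.4],0.0],[[-0.023,0.055,0.004],[0,0,5.4],0.0],[[-0.023,0.055,0.004],[0,0,5.4],0.0],[[-0.023,0.055,0.004],[0,0,5.4],0.0],[[-0.023,0.055,0.004],[0,0,5.4],0.0],[[-0.023,0.055,0.004],[0,0,5.4],0.0],[[-0.023,0.055,0.004],[0,0,5.4],0.0],[[-0.023,0.055,0.004],[0,0,5.4],0.0],[[-0.023,0.055,0.004],[0,0,5.4],0.0],[[-0.023,0.055,0.004],[0,0,5.4],0.0]]'
python3 - <<'E'
from h import *
where()
E
```

```text
clock: 13.22
position: [-0.062, 0.6646, 0.3126]
ee_rot: [-1.508, -2.748, -0.033]
force: [0.1, 0.2, -0.0]
width: 0.003
t 13.22 w [-0.062   0.6646  0.3126] case mm [-665.9  896.5  312.6] F [ 0.1  0.2 -0. ] wid 0.003
case axes x [-0.579  0.815  0.016] y [0.815 0.579 0.015] z [ 0.003  0.022 -1.   ]
q [-1.9   0.44  0.23  1.36 -0.1   1.33 -1.1 ]
```

```bash
cat > kin.py <<'E'
import numpy as np, itertools
from scipy.spatial.transform import Rotation as R
from scipy.optimize import least_squares
D=[([0.14047822,0.60849508,0.22598005],[-.355617528,-3.12137327,.00241179],[-1.44662205,.43518942,.02499773,1.57406109,-.01160163,1.13402289,-.07511454]),
([.4171,.2464,.3273],[.355,3.121,.001],[-.87,.12,.26,1.76,-.03,1.27,.74]),
([.3485,-.2425,.3052],[.073,2.436,.006],[-.1,-.44,.73,2.37,-.23,.53,2.34]),
([.3829,-.2443,.1884],[.082,2.456,-.013],[-.73,-.43,1.32,2.55,.25,.13,1.96]),
([.4102,-.2462,.2016],[.088,2.684,-.012],[-.97,-.44,1.32,2.34,.54,.53,1.51]),
([.446,-.21,.333],[.107,3.029,-.065],[-1.36,-.44,1.32,1.87,.49,1.31,1.34]),
([.3951,.2709,.3517],[.107,3.079,.029],[-2.44,-.44,1.32,1.81,.48,1.42,.3]),
([.288,.4018,.3762],[.103,3.036,.141],[-2.61,-.25,1.32,1.79,.33,1.31,.14]),
([.4548,.1895,.3502],[.099,3.069,.143],[-2.17,-.44,1.32,1.82,.43,1.33,.57]),
([.0937,.5263,.3903],[.092,3.085,.275],[-2.61,.06,1.2,1.73,-.04,1.21,.1]),
([-.2556,.5399,.3495],[.093,3.137,.036],[-2.6,.34,.69,1.5,-.21,1.36,-.38]),
([-.5076,.2948,.3439],[.092,3.139,.034],[-2.61,.31,-.16,1.48,.07,1.36,-1.26]),
([-.062,.6646,.3126],[-1.508,-2.748,-.033],[-1.9,.44,.23,1.36,-.1,1.33,-1.1])]
def fk(q,p,s):
    t=p[:18].reshape(6,3); o=p[18:25]
    M=np.eye(3);x=np.zeros(3)
    for i in range(7):
        M=M@R.from_euler('zyzyzyz'[i],s[i]*q[i]+o[i]).as_matrix()
        if i>=1: x=x+M@t[i-1]
    return x,M
def res(p,s,w=1):
    r=[]
    for x,rv,q in D:
        X,M=fk(np.array(q),p,s)
        r+=list((X-x)*10); r+=list(R.from_matrix(M.T@R.from_rotvec(rv).as_matrix()).as_rotvec()*3)
    return np.array(r+list((p-P0)*.02))
P0=np.zeros(25); P0[2]=0; P0[5]=.35; P0[11]=.35; P0[17]=.25
if __name__=='__main__':
    # shoulder height enters via x0: add as t with i=0 -> use base height param through extra col
    best=None
    for s3,s5,s7 in itertools.product([1,-1],repeat=3):
        for off in (0,np.pi):
            s=[-1,1,s3,1,s5,1,s7]
            P0[24]=off
            f=least_squares(res,P0.copy(),args=(s,),max_nfev=200)
            if best is None or f.cost<best[0]: best=(f.cost,s,off,f.x)
            print(s,off,round(f.cost,4))
    print(best[1],np.round(best[3],3))
    np.savez('kin.npz',s=best[1],p=best[3])
    r=[np.linalg.norm(fk(np.array(q),best[3],best[1])[0]-x) for x,_,q in D]; print(np.round(r,3))
E
sed -i 's/M=np.eye(3);x=np.zeros(3)/M=np.eye(3);x=np.array([0,0,p[25]])/; s/P0=np.zeros(25)/P0=np.zeros(26)/; s/P0\[2\]=0/P0[25]=.3/' kin.py
python3 kin.py
```

```text
[-1, 1, 1, 1, 1, 1, 1] 0 168.5202
[-1, 1, 1, 1, 1, 1, 1] 3.141592653589793 116.9174
[-1, 1, 1, 1, 1, 1, -1] 0 188.7234
[-1, 1, 1, 1, 1, 1, -1] 3.141592653589793 0.0131
[-1, 1, 1, 1, -1, 1, 1] 0 174.9277
[-1, 1, 1, 1, -1, 1, 1] 3.141592653589793 125.9779
[-1, 1, 1, 1, -1, 1, -1] 0 183.1294
[-1, 1, 1, 1, -1, 1, -1] 3.141592653589793 5.8372
[-1, 1, -1, 1, 1, 1, 1] 0 164.4264
[-1, 1, -1, 1, 1, 1, 1] 3.141592653589793 146.7022
[-1, 1, -1, 1, 1, 1, -1] 0 5.8338
[-1, 1, -1, 1, 1, 1, -1] 3.141592653589793 5.8316
[-1, 1, -1, 1, -1, 1, 1] 0 170.2119
[-1, 1, -1, 1, -1, 1, 1] 3.141592653589793 144.8013
[-1, 1, -1, 1, -1, 1, -1] 0 0.009
[-1, 1, -1, 1, -1, 1, -1] 3.141592653589793 0.009
[-1, 1, -1, 1, -1, 1, -1] [ 1.00e-03 -3.60e-02  1.01e-01  2.00e-03 -7.00e-03  4.51e-01 -5.00e-03
 -7.00e-03  3.70e-02  0.00e+00 -3.00e-03  3.87e-01 -1.00e-03 -3.00e-03
  6.00e-02  2.00e-03  2.00e-03  3.10e-01 -0.00e+00 -2.00e-03 -1.00e-03
  5.00e-03 -3.00e-03 -5.00e-03  1.57e+00  2.73e-01]
[0.002 0.003 0.003 0.003 0.003 0.005 0.003 0.003 0.003 0.003 0.002 0.003
 0.003]
```

```bash
cat > ik.py <<'E'
from kin import *
z=np.load('kin.npz');S=z['s'];P=z['p']
LO=np.array([-2.62,-.44,-1.27,.08,-1.32,.12,-2.74]);HI=np.array([2.62,2.09,1.32,2.57,4.46,2,2.74])
CASE=np.array([.5577,-.2645,0]); RC=R.from_euler('z',-2.9,degrees=True).as_matrix()
def c2w(p): return CASE+RC@np.array(p)
def axes(xc,zc):
    z=np.array(zc,float);z/=np.linalg.norm(z);x=np.array(xc,float);x-=z*(x@z);x/=np.linalg.norm(x)
    return RC@np.c_[x,np.cross(z,x),z]
def ik(X,M,q0,j3=None):
    def f(q):
        x,m=fk(q,P,S); r=list((x-X)*10)+list(R.from_matrix(m.T@M).as_rotvec()*3)
        mid=(LO+HI)/2; r+=list(.01*(q-q0))
        if j3 is not None: r.append(3*(q[2]-j3))
        return r
    g=.03
    s=least_squares(f,np.clip(q0,LO+g+.01,HI-g-.01),bounds=(LO+g,HI-g))
    x,m=fk(s.x,P,S); return s.x,np.linalg.norm(x-X),np.degrees(np.linalg.norm(R.from_matrix(m.T@M).as_rotvec()))
E
python3 - <<'E'
from ik import *
for flip in (1,-1):
  for tilt in (25,35,45):
    for az in (0,-40,30):
      a=np.radians(az);t=np.radians(tilt);h=np.array([np.cos(a),np.sin(a),0])
      zc=h*np.sin(t)+np.array([0,0,-np.cos(t)]); xc=(h*np.cos(t)+np.array([0,0,np.sin(t)]))*flip
      out=[]
      for X in ([-.14,0,.07],[-.105,0,.07],[-.044,0,.215]):
        bb=[]
        for j3 in (-1,-.5,0,.5,1):
          for q0 in ([.6,0,j3,1.9,0,.9,-1*flip],):
            q,e,r=ik(c2w(X),axes(xc,zc),np.array(q0),j3); bb.append('%d/%d'%(e*1000,r))
        out.append(bb)
      print(flip,tilt,az,out)
E
```

```text
1 25 0 [['0/0', '5/1', '1/0', '7/2', '16/4'], ['0/0', '4/1', '0/0', '6/1', '15/4'], ['0/0', '0/0', '0/0', '0/0', '0/0']]
1 25 -40 [['31/9', '19/6', '10/4', '14/4', '10/2'], ['31/9', '18/6', '8/3', '10/3', '7/2'], ['3/1', '0/0', '0/0', '0/0', '0/0']]
1 25 30 [['0/0', '0/0', '0/0', '0/0', '0/0'], ['0/0', '0/0', '0/0', '0/0', '2/0'], ['0/0', '0/0', '0/0', '0/0', '0/0']]
1 35 0 [['8/3', '15/5', '22/7', '29/9', '40/10'], ['8/3', '14/5', '20/7', '27/9', '39/10'], ['0/0', '0/0', '0/0', '0/0', '0/0']]
1 35 -40 [['53/14', '40/13', '32/11', '32/10', '26/9'], ['51/15', '38/13', '28/11', '28/10', '24/8'], ['20/6', '11/4', '6/2', '2/1', '0/0']]
1 35 30 [['0/0', '0/0', '0/0', '5/1', '17/4'], ['0/0', '0/0', '0/0', '5/2', '19/5'], ['0/0', '0/0', '0/0', '0/0', '0/0']]
1 45 0 [['34/9', '32/12', '41/14', '51/16', '65/16'], ['19/9', '30/12', '39/14', '49/16', '63/17'], ['4/1', '6/3', '10/4', '14/4', '19/5']]
1 45 -40 [['77/19', '62/19', '54/19', '50/18', '39/17'], ['73/21', '59/20', '49/19', '45/18', '36/16'], ['40/11', '29/10', '23/10', '18/9', '15/7']]
1 45 30 [['0/0', '0/0', '6/2', '17/5', '33/8'], [
[... 593 characters left out ...]
4']]
-1 35 -40 [['0/0', '3/0', '8/2', '13/2', '26/9'], ['0/0', '0/0', '0/0', '0/0', '24/8'], ['0/0', '0/0', '0/0', '0/0', '0/0']]
-1 35 30 [['4/1', '21/13', '34/21', '65/24', '119/18'], ['0/0', '18/12', '32/20', '60/24', '118/21'], ['3/1', '17/9', '26/14', '40/17', '69/16']]
-1 45 0 [['0/0', '35/17', '49/19', '70/20', '102/16'], ['0/0', '34/16', '45/19', '64/20', '100/18'], ['6/3', '13/7', '19/8', '27/9', '40/8']]
-1 45 -40 [['23/5', '28/6', '33/7', '38/8', '39/17'], ['9/2', '14/3', '19/4', '24/5', '36/16'], ['0/0', '0/0', '0/0', '0/0', '0/0']]
-1 45 30 [['18/4', '34/20', '49/29', '90/30', '139/16'], ['13/3', '29/19', '46/28', '82/31', '148/19'], ['17/7', '30/17', '41/21', '59/23', '92/15']]
```

```bash
cat > sim.py <<'E'
from ik import *
def jac(q):
    x,m=fk(q,P,S);J=np.zeros((6,7));h=1e-5
    for i in range(7):
        d=q.copy();d[i]+=h;x2,m2=fk(d,P,S);J[:3,i]=(x2-x)/h;J[3:,i]=R.from_matrix(m2@m.T).as_rotvec()/h
    return x,m,J
def track(q,X,M,it=6,lam=1e-2):
    for _ in range(it):
        x,m,J=jac(q); e=np.r_[X-x,R.from_matrix(M@m.T).as_rotvec()]
        free=np.ones(7,bool)
        for _ in range(4):
            Jf=J[:,free]; dq=np.zeros(7); dq[free]=Jf.T@np.linalg.solve(Jf@Jf.T+lam**2*np.eye(6),e)
            n=q+dq; bad=free&((n<LO)|(n>HI))
            if not bad.any(): break
            free&=~bad
        q=np.clip(n,LO,HI)
    return q
def path(q,X1,M1,n,polar=True):
    """interp polar in position, slerp-ish in rotation"""
    x0,m0=fk(q,P,S)
    a0,a1=np.arctan2(x0[1],x0[0]),np.arctan2(X1[1],X1[0]);r0,r1=np.hypot(*x0[:2]),np.hypot(*X1[:2])
    rv=R.from_matrix(m0.T@M1).as_rotvec()
    for k in range(1,n+1):
        t=k/n
        if polar:
            a=a0+t*(a1-a0);r=r0+t*(r1-r0);X=np.array([r*np.cos(a),r*np.sin(a),x0[2]+t*(X1[2]-x0[2])])
        else: X=x0+t*(X1-x0)
        q=track(q,X,m0@R.from_rotvec(rv*t).as_matrix())
    x,m=fk(q,P,S)
    return q,np.linalg.norm(x-X1),np.degrees(np.linalg.norm(R.from_matrix(m.T@M1).as_rotvec()))
E
python3 - <<'E'
from sim import *
np.set_printoptions(precision=2,suppress=True)
# check
q=np.array(D[-2][2]);X,rv=D[-1][0],D[-1][1]
print('sim',path(q,np.array(X),R.from_rotvec(rv).as_matrix(),10)); print('true',D[-1][2])
q=np.array(D[0][2]);X,rv=D[1][0],D[1][1]
print('sim',path(q,np.array(X),R.from_rotvec(rv).as_matrix(),10,False)); print('true',D[1][2])
def tl(tilt,az):
    a=np.radians(az);t=np.radians(tilt);h=np.array([np.cos(a),np.sin(a),0])
    return axes(h*np.cos(t)+np.array([0,0,np.sin(t)]),h*np.sin(t)+np.array([0,0,-np.cos(t)]))
q0=np.array(D[-1][2])
for via_r in (.6,.68):
  for az in (0,30,45):
   for viaaz in (-10,-30):
    a=np.radians(viaaz)
    X=np.array([via_r*np.cos(a),via_r*np.sin(a),.3])
    q1,e,r=path(q0,X,tl(0,az),24)
    q2,e2,r2=path(q1,c2w([-.15,0,.15]),tl(30,az),8,False)
    q3,e3,r3=path(q2,c2w([-.108,0,.068]),tl(30,az),6,False)
    print(via_r,az,viaaz,q1,round(e,3),'|',q2,round(e2,3),'|',q3,round(e3,3),round(r3,1))
E
```

```text
sim (array([-1.89,  0.45,  0.22,  1.36, -0.09,  1.33, -1.1 ]), np.float64(1.8875832159447664e-16), np.float64(1.754227838475507e-14))
true [-1.9, 0.44, 0.23, 1.36, -0.1, 1.33, -1.1]
sim (array([-0.87,  0.12,  0.26,  1.76, -0.04,  1.27,  0.74]), np.float64(2.3551386880256624e-16), np.float64(1.7325191854640698e-14))
true [-0.87, 0.12, 0.26, 1.76, -0.03, 1.27, 0.74]
0.6 0 -10 [-0.54  0.45  0.94  1.57 -0.37  1.32 -1.17] 0.0 | [ 0.04  0.16  0.74  2.42 -1.23  0.47  0.22] 0.0 | [ 0.92  0.36 -0.35  2.32 -1.26  0.17  0.22] 0.028 0.9
0.6 0 -30 [-0.21  0.45  0.97  1.57 -0.38  1.32 -0.81] 0.0 | [ 0.07  0.16  0.7   2.42 -1.22  0.46  0.22] 0.0 | [ 0.93  0.36 -0.36  2.32 -1.25  0.17  0.21] 0.028 0.9
0.6 30 -10 [-0.49  0.42  0.84  1.57 -0.32  1.3  -0.7 ] 0.0 | [ 0.27  0.32  0.7   2.24 -1.03  0.88  0.62] 0.0 | [ 0.33  0.52  0.58  2.24 -1.3   0.82  0.84] 0.0 0.0
0.6 30 -30 [-0.15  0.42  0.87  1.57 -0.33  1.3  -0.33] 0.0 | [ 0.31  0.31  0.65  2.24 -1.02  0.86  0.61] 0.0 | [ 0.36  0.51  0.54  2.24 -1.29  0.8   0.83] 0.0 0.0
0.6 45 -10 [-0.45  0.4   0.79  1.57 -0.3   1.29 -0.46] 0.0 | [ 0.34  0.39  0.66
[... 532 characters left out ...]
.36 -0.38  2.31 -1.23  0.16  0.19] 0.028 0.9
0.68 30 -10 [-0.35  0.56  0.77  1.35 -0.39  1.39 -0.68] 0.0 | [ 0.32  0.31  0.63  2.24 -1.02  0.85  0.6 ] 0.0 | [ 0.38  0.51  0.51  2.24 -1.28  0.79  0.82] 0.0 0.0
0.68 30 -30 [-0.01  0.57  0.8   1.35 -0.4   1.39 -0.32] 0.0 | [ 0.36  0.3   0.59  2.24 -1.01  0.84  0.58] 0.0 | [ 0.41  0.5   0.47  2.23 -1.27  0.77  0.81] 0.0 0.0
0.68 45 -10 [-0.33  0.55  0.72  1.34 -0.36  1.38 -0.44] 0.0 | [ 0.39  0.38  0.58  2.13 -0.91  1.    0.74] 0.0 | [ 0.42  0.56  0.49  2.12 -1.1   0.91  0.9 ] 0.0 0.0
0.68 45 -30 [ 0.01  0.56  0.75  1.34 -0.38  1.39 -0.08] 0.0 | [ 0.42  0.37  0.55  2.13 -0.9   0.99  0.73] 0.0 | [ 0.45  0.55  0.46  2.12 -1.09  0.89  0.88] 0.0 0.0
```

```bash
cat >> sim.py <<'E'
def tl(tilt,az):
    a=np.radians(az);t=np.radians(tilt);h=np.array([np.cos(a),np.sin(a),0])
    return axes(h*np.cos(t)+np.array([0,0,np.sin(t)]),h*np.sin(t)+np.array([0,0,-np.cos(t)]))
def tabtcp(th,tilt,az,s=.03,y=0.):
    M=RC.T@tl(tilt,az); E=np.array([.085-.198*np.cos(th),y,.1+.198*np.sin(th)])
    return c2w(E+s*M[:,2]+.010*M[:,0]*-1*(-1)*-1)
E
python3 - <<'E'
from sim import *
np.set_printoptions(precision=2,suppress=True)
q0=np.array(D[-1][2])
a=np.radians(-25)
for az in (5,10,15,20):
 for tilt in (25,29,33):
  for y in (-.02,.02):
    q1,e,r=path(q0,np.array([.62*np.cos(a),.62*np.sin(a),.3]),tl(0,az),24)
    q2,e2,r2=path(q1,c2w([-.15,y,.12]),tl(tilt,az),8,False)
    q3,e3,r3=path(q2,c2w([-.14,y,.066]),tl(tilt,az),4,False)
    q4,e4,r4=path(q3,tabtcp(0,tilt,az,.033,y),tl(tilt,az),4,False)
    q=q4;E=[]
    for th in np.arange(.1,1.01,.1):
        q,e,r=path(q,tabtcp(th,tilt,az,.033,y),tl(tilt,az),3,False);E.append((round(e*1000),round(r)))
    print(az,tilt,y,round(e2*1000),round(e3*1000),q4,round(e4*1000),round(r4,1),'|',max(E),q)
E
```

```text
5 25 -0.02 0 0 [ 0.61  0.4   0.04  2.29 -1.23  0.31  0.27] 0 0.0 | (0, 0) [ 0.2   0.23  0.4   1.98 -0.57  0.66 -0.56]
5 25 0.02 0 0 [ 0.72  0.38 -0.21  2.33 -1.18  0.18  0.15] 0 0.0 | (0, 0) [ 0.22  0.19  0.28  2.02 -0.48  0.61 -0.71]
5 29 -0.02 0 0 [ 1.04  0.45 -0.46  2.3  -1.27  0.14  0.37] 0 0.0 | (0, 0) [ 0.5   0.21  0.07  2.01 -0.57  0.57 -0.54]
5 29 0.02 0 19 [ 0.98  0.4  -0.46  2.33 -1.3   0.12  0.32] 12 0.4 | (0, 0) [ 0.41  0.18  0.08  2.06 -0.54  0.52 -0.63]
5 33 -0.02 0 28 [ 1.22  0.47 -0.61  2.28 -1.27  0.14  0.42] 20 0.6 | (7, 0) [ 0.7   0.22 -0.14  2.04 -0.66  0.49 -0.44]
5 33 0.02 0 39 [ 1.15  0.4  -0.6   2.32 -1.23  0.15  0.3 ] 37 1.2 | (24, 1) [ 0.64  0.18 -0.16  2.09 -0.63  0.44 -0.53]
10 25 -0.02 0 0 [ 0.45  0.42  0.28  2.28 -1.27  0.45  0.41] 0 0.0 | (0, 0) [ 0.11  0.25  0.55  1.97 -0.66  0.73 -0.37]
10 25 0.02 0 0 [ 0.6   0.38 -0.02  2.32 -1.24  0.29  0.31] 0 0.0 | (0, 0) [ 0.19  0.2   0.34  2.01 -0.55  0.66 -0.54]
10 29 -0.02 0 0 [ 0.91  0.43 -0.26  2.28 -1.28  0.27  0.47] 0 0.0 | (0, 0) [ 0.5   0.23  0.1   1.99 -0.63  0.62 -0.39]
10 29 0.02 0 9 [ 1.03  0.44 -0.5
[... 1046 characters left out ...]
2 0 0 [ 0.32  0.47  0.51  2.24 -1.24  0.64  0.58] 0 0.0 | (0, 0) [ 0.04  0.31  0.71  1.93 -0.77  0.88 -0.09]
20 25 0.02 0 0 [ 0.24  0.44  0.5   2.3  -1.3   0.59  0.58] 0 0.0 | (0, 0) [-0.05  0.27  0.72  1.98 -0.75  0.82 -0.16]
20 29 -0.02 0 0 [ 0.53  0.46  0.29  2.26 -1.31  0.59  0.68] 0 0.0 | (0, 0) [ 0.26  0.28  0.46  1.96 -0.8   0.81 -0.05]
20 29 0.02 0 0 [ 0.81  0.43 -0.18  2.29 -1.23  0.36  0.54] 0 0.0 | (0, 0) [ 0.49  0.23  0.08  1.99 -0.66  0.69 -0.24]
20 33 -0.02 0 0 [ 0.9   0.47 -0.14  2.25 -1.31  0.46  0.72] 0 0.0 | (0, 0) [ 0.62  0.27  0.05  1.97 -0.79  0.71 -0.05]
20 33 0.02 0 0 [ 1.12  0.49 -0.52  2.3  -1.27  0.26  0.64] 0 0.0 | (0, 0) [ 0.75  0.24 -0.19  2.01 -0.7   0.62 -0.18]
```

```bash
cat > rows.py <<'E'
from sim import *
from cell import arm
np.set_printoptions(precision=2,suppress=True)
def st():
    s=arm.observe(); return np.array(s['position']),R.from_rotvec(s['ee_rot']).as_matrix(),np.array(s['joints'])
def leg(X1,M1,n,polar=False,start=None):
    x0,m0,q=start if start else st()
    X1=np.array(X1); rv=R.from_matrix(m0.T@M1).as_rotvec()
    a0,a1=np.arctan2(x0[1],x0[0]),np.arctan2(X1[1],X1[0]);r0,r1=np.hypot(*x0[:2]),np.hypot(*X1[:2])
    xp,mp=x0,m0
    for k in range(1,n+1):
        t=k/n
        if polar:
            a=a0+t*(a1-a0);r=r0+t*(r1-r0);X=np.array([r*np.cos(a),r*np.sin(a),x0[2]+t*(X1[2]-x0[2])])
        else: X=x0+t*(X1-x0)
        m=m0@R.from_rotvec(rv*t).as_matrix()
        q=track(q,X,m)
        d=mp.T@(X-xp)*1000
        if k in(1,2,n//2,n-1,n): print(k,'shift mm',np.round(d,1),round(np.linalg.norm(d),1),'turn',np.round(np.degrees(rv)/n,2))
        xp,mp=X,m
    x,_=fk(q,P,S); print('end q',q,'err mm',round(np.linalg.norm(x-X1)*1000,1),'(model offs)'); return X1,M1,q
E
python3 - <<'E'
from rows import *
a=np.radians(-25)
s=leg([.62*np.cos(a),.62*np.sin(a),.3],tl(0,15),23,True)
E
```

```text
1 shift mm [-32.   51.8   0.8] 60.9 turn [-0.01 -0.06  4.8 ]
2 shift mm [-32.3  51.4   0.7] 60.7 turn [-0.01 -0.06  4.8 ]
11 shift mm [-34.8  47.7   0.3] 59.0 turn [-0.01 -0.06  4.8 ]
22 shift mm [-37.3  43.    0.4] 56.9 turn [-0.01 -0.06  4.8 ]
23 shift mm [-37.5  42.6   0.5] 56.7 turn [-0.01 -0.06  4.8 ]
end q [-0.23  0.47  0.89  1.52 -0.38  1.33 -0.66] err mm 0.0 (model offs)
```

```bash
python3 - <<'E'
from rows import *
def P_(az,r,z): a=np.radians(az); return [r*np.cos(a),r*np.sin(a),z]
M0=st()[1]
# yaw interpolation: total turn 110.4 deg over 120 deg az
tot=R.from_matrix(M0.T@tl(0,15)).as_rotvec()
Mh=M0@R.from_rotvec(tot*.4).as_matrix()
s=leg(P_(47,.57,.31),Mh,9,True)
s=leg(P_(-25,.57,.30),tl(0,15),12,True,s)
for y in(-.02,0):
  s2=leg(c2w([-.15,y,.12]),tl(29,15),7,False,s)
  s3=leg(c2w([-.14,y,.066]),tl(29,15),3,False,s2)
  s3=leg(tabtcp(0,29,15,.033,y),tl(29,15),3,False,s3)
E
```

```text
1 shift mm [-40.3  48.4   0.4] 63.0 turn [-0.01 -0.07  4.91]
2 shift mm [-40.1  47.2   0.3] 62.0 turn [-0.01 -0.07  4.91]
4 shift mm [-39.8  44.8   0.1] 60.0 turn [-0.01 -0.07  4.91]
8 shift mm [-39.   40.1  -0. ] 56.0 turn [-0.01 -0.07  4.91]
9 shift mm [-38.8  38.9  -0. ] 55.0 turn [-0.01 -0.07  4.91]
end q [-1.32  0.29  0.54  1.63 -0.16  1.25 -0.96] err mm 0.0 (model offs)
1 shift mm [-33.7  49.3   0.6] 59.7 turn [-0.02 -0.07  5.52]
2 shift mm [-34.1  49.    0.6] 59.7 turn [-0.02 -0.07  5.52]
6 shift mm [-35.7  47.8   0.6] 59.7 turn [-0.02 -0.07  5.52]
11 shift mm [-37.7  46.3   0.7] 59.7 turn [-0.02 -0.07  5.52]
12 shift mm [-38.   46.    0.8] 59.7 turn [-0.02 -0.07  5.52]
end q [-0.34  0.39  0.97  1.65 -0.33  1.28 -0.67] err mm 0.0 (model offs)
1 shift mm [-16.4   1.7  25.7] 30.6 turn [ 0.    4.14 -0.  ]
2 shift mm [-18.2   1.7  24.5] 30.6 turn [ 0.    4.14 -0.  ]
3 shift mm [-19.9   1.7  23.1] 30.6 turn [ 0.    4.14 -0.  ]
6 shift mm [-24.4   1.7  18.3] 30.6 turn [ 0.    4.14 -0.  ]
7 shift mm [-25.7   1.7  16.4] 30.6 turn [ 0.    4.14 -0.  ]
end q [ 0.29  0.32  0.64  2.33 -1.2
[... 583 characters left out ...]
.14 -0.  ]
3 shift mm [-19.2  -1.   23.2] 30.1 turn [ 0.    4.14 -0.  ]
6 shift mm [-23.7  -1.   18.5] 30.1 turn [ 0.    4.14 -0.  ]
7 shift mm [-25.   -1.   16.7] 30.1 turn [ 0.    4.14 -0.  ]
end q [ 0.25  0.3   0.64  2.36 -1.23  0.66  0.55] err mm 0.0 (model offs)
1 shift mm [-5.9  0.9 17.3] 18.3 turn [0. 0. 0.]
2 shift mm [-5.9  0.9 17.3] 18.3 turn [0. 0. 0.]
3 shift mm [-5.9  0.9 17.3] 18.3 turn [0. 0. 0.]
end q [ 1.02  0.42 -0.34  2.33 -1.22  0.29  0.53] err mm 0.0 (model offs)
1 shift mm [9.8 2.3 5.3] 11.4 turn [0. 0. 0.]
2 shift mm [9.8 2.3 5.3] 11.4 turn [0. 0. 0.]
3 shift mm [9.8 2.3 5.3] 11.4 turn [0. 0. 0.]
end q [ 0.93  0.44 -0.31  2.28 -1.19  0.28  0.44] err mm 0.0 (model offs)
```

```bash
python3 -m pendant '[[[-0.040,0.047,0],[0,0,4.9],0.0],[[-0.040,0.047,0],[0,0,4.9],0.0],[[-0.040,0.046,0],[0,0,4.9],0.0],[[-0.040,0.045,0],[0,0,4.9],0.0],[[-0.040,0.044,0],[0,0,4.9],0.0],[[-0.039,0.043,0],[0,0,4.9],0.0],[[-0.039,0.041,0],[0,0,4.9],0.0],[[-0.039,0.040,0],[0,0,4.9],0.0],[[-0.039,0.039,0],[0,0,4.9],0.0]]'
python3 - <<'E'
from rows import *
a=np.radians(-25)
print(st())
s=leg([.57*np.cos(a),.57*np.sin(a),.3],tl(0,15),12,True)
E
```

```text
clock: 14.35
position: [0.3885, 0.4157, 0.3093]
ee_rot: [-2.424, -1.976, -0.027]
force: [0.5, -0.1, -0.5]
width: 0.004
(array([0.39, 0.42, 0.31]), array([[ 0.2 ,  0.98,  0.  ],
       [ 0.98, -0.2 ,  0.02],
       [ 0.02,  0.  , -1.  ]]), array([-1.31,  0.29,  0.54,  1.63, -0.17,  1.24, -0.94]))
1 shift mm [-33.6  49.1   0.1] 59.5 turn [-0.06 -0.09  5.52]
2 shift mm [-34.   48.9   0.1] 59.5 turn [-0.06 -0.09  5.52]
6 shift mm [-35.6  47.7   0.2] 59.6 turn [-0.06 -0.09  5.52]
11 shift mm [-37.6  46.3   0.6] 59.6 turn [-0.06 -0.09  5.52]
12 shift mm [-38.   46.    0.7] 59.6 turn [-0.06 -0.09  5.52]
end q [-0.34  0.39  0.97  1.65 -0.33  1.28 -0.67] err mm 0.0 (model offs)
```

```bash
python3 -m pendant '[[[-0.034,0.049,0],[0,0,5.5],0.0],[[-0.034,0.049,0],[0,0,5.5],0.0],[[-0.034,0.049,0],[0,0,5.5],0.0],[[-0.035,0.048,0],[0,0,5.5],0.0],[[-0.035,0.048,0],[0,0,5.5],0.0],[[-0.036,0.048,0],[0,0,5.5],0.0],[[-0.036,0.047,0],[0,0,5.5],0.0],[[-0.036,0.047,0],[0,0,5.5],0.0],[[-0.037,0.047,0],[0,0,5.5],0.0],[[-0.037,0.047,0],[0,0,5.5],0.0]]'
python3 -m pendant '[[[-0.038,0.046,0],[0,0,5.5],0.0],[[-0.038,0.046,0],[0,0,5.5],0.0]]'
python3 - <<'E'
from rows import *
print(*st())
for y in (0,-.02):
  s2=leg(c2w([-.15,y,.12]),tl(29,15),7,False)
  s3=leg(c2w([-.14,y,.066]),tl(29,15),3,False,s2)
E
```

```text
clock: 15.6
position: [0.5565, -0.1287, 0.2986]
ee_rot: [-3.058, -0.633, -0.013]
force: [0.6, -0.4, 0.8]
width: 0.0
clock: 15.85
position: [0.5178, -0.2415, 0.2961]
ee_rot: [-3.105, -0.337, -0.01]
force: [0.6, -0.1, -0.1]
width: 0.008
[ 0.52 -0.24  0.3 ] [[ 0.98  0.21  0.  ]
 [ 0.21 -0.98  0.02]
 [ 0.01 -0.02 -1.  ]] [-0.31  0.4   0.96  1.65 -0.36  1.28 -0.64]
1 shift mm [-16.   -0.8  25. ] 29.7 turn [-0.15  4.07  0.  ]
2 shift mm [-17.8  -0.8  23.8] 29.7 turn [-0.15  4.07  0.  ]
3 shift mm [-19.4  -0.9  22.5] 29.7 turn [-0.15  4.07  0.  ]
6 shift mm [-23.7  -1.1  17.9] 29.7 turn [-0.15  4.07  0.  ]
7 shift mm [-24.9  -1.1  16.2] 29.7 turn [-0.15  4.07  0.  ]
end q [ 0.25  0.3   0.64  2.36 -1.23  0.66  0.55] err mm 0.0 (model offs)
1 shift mm [-5.9  0.9 17.3] 18.3 turn [0. 0. 0.]
2 shift mm [-5.9  0.9 17.3] 18.3 turn [0. 0. 0.]
3 shift mm [-5.9  0.9 17.3] 18.3 turn [0. 0. 0.]
end q [ 1.02  0.42 -0.34  2.33 -1.22  0.29  0.54] err mm 0.0 (model offs)
1 shift mm [-16.8   2.   25. ] 30.2 turn [-0.15  4.07  0.  ]
2 shift mm [-18.5   1.9  23.7] 30.2 turn [-0.15  4.07  0.  ]
3 shift mm [-20.1   1.9  22.4] 30.2 turn [-0.15  4.07  0.  ]
6 shift mm [-24.4   1.7  17.6] 30.2 turn [-0.15  4.07  0.  ]
7 shift mm [-25.6   1.7  15.8] 30.2 turn [-0.15  4.07  0.  ]
end q [ 0.29  0.33  0.64  2.33 -1.21  0.69  0.55] err mm 0.0 (model offs)
1 shift mm [-5.9  0.9 17.3] 18.3 turn [0. 0. 0.]
2 shift mm [-5.9  0.9 17.3] 18.3 turn [0. 0. 0.]
3 shift mm [-5.9  0.9 17.3] 18.3 turn [0. 0. 0.]
end q [ 0.83  0.41 -0.06  2.31 -1.29  0.42  0.63] err mm 0.0 (model offs)
```

```bash
python3 -m pendant '[[[-0.017,0.002,0.025],[0,4.1,0],0.0],[[-0.0185,0.002,0.0237],[0,4.1,0],0.0],[[-0.020,0.002,0.0224],[0,4.1,0],0.0],[[-0.0215,0.002,0.021],[0,4.1,0],0.0],[[-0.023,0.002,0.0195],[0,4.1,0],0.0],[[-0.0244,0.002,0.0176],[0,4.1,0],0.0],[[-0.0256,0.002,0.0158],[0,4.1,0],0.0],[[0,0,0],[0,0,0],0.0]]'
python3 - <<'E'
from rows import *
import h
h.where()
s2=leg(c2w([-.14,-.02,.066]),tl(29,15),3,False)
s3=leg(tabtcp(0,29,15,.033,-.02),tl(29,15),3,False,s2)
E
```

```text
clock: 16.85
position: [0.4055, -0.2755, 0.1197]
ee_rot: [-2.958, -0.308, -0.751]
force: [0.2, 0.0, 0.7]
width: 0.002
t 16.85 w [ 0.41 -0.28  0.12] case mm [-151.4  -18.7  119.7] F [0.2 0.  0.7] wid 0.002
case axes x [0.85 0.22 0.48] y [ 0.26 -0.96 -0.02] z [ 0.46  0.14 -0.88]
q [ 0.3   0.34  0.64  2.31 -1.19  0.71  0.53]
1 shift mm [-5.4  1.8 17.4] 18.3 turn [-0.4   0.12 -0.17]
2 shift mm [-5.5  1.7 17.4] 18.3 turn [-0.4   0.12 -0.17]
3 shift mm [-5.5  1.6 17.4] 18.3 turn [-0.4   0.12 -0.17]
end q [ 0.88  0.42 -0.12  2.31 -1.27  0.4   0.61] err mm 0.0 (model offs)
1 shift mm [9.8 2.3 5.3] 11.4 turn [0. 0. 0.]
2 shift mm [9.8 2.3 5.3] 11.4 turn [0. 0. 0.]
3 shift mm [9.8 2.3 5.3] 11.4 turn [0. 0. 0.]
end q [ 0.81  0.44 -0.11  2.26 -1.24  0.38  0.52] err mm 0.0 (model offs)
```

```bash
python3 -m pendant '[[[-0.0033,0.001,0.0105],[0,0,0],0.0],[[-0.0033,0.001,0.0105],[0,0,0],0.0],[[-0.0033,0.001,0.0105],[0,0,0],0.0],[[-0.0033,0.001,0.0105],[0,0,0],0.0],[[-0.0033,0.001,0.0105],[0,0,0],0.0],[[0,0,0],[0,0,0],0.0]]'
python3 - <<'E'
from rows import *
import h
h.where(); h.snap('side','s3')
s3=leg(tabtcp(0,29,15,.033,-.02),st()[1],3,False)
E
```

```text
clock: 17.6
position: [0.4214, -0.2754, 0.0679]
ee_rot: [-2.955, -0.319, -0.757]
force: [0.1, 0.2, 0.2]
width: 0.002
t 17.6 w [ 0.42 -0.28  0.07] case mm [-135.6  -17.8   67.9] F [0.1 0.2 0.2] wid 0.002
case axes x [0.85 0.23 0.48] y [ 0.27 -0.96 -0.02] z [ 0.46  0.15 -0.88]
q [ 0.65  0.42  0.17  2.31 -1.31  0.52  0.64]
1 shift mm [8.1 2.7 5.1] 10.0 turn [0. 0. 0.]
2 shift mm [8.1 2.7 5.1] 10.0 turn [0. 0. 0.]
3 shift mm [8.1 2.7 5.1] 10.0 turn [0. 0. 0.]
end q [ 0.6   0.44  0.17  2.26 -1.3   0.52  0.58] err mm 0.0 (model offs)
```

View pics/s3.png

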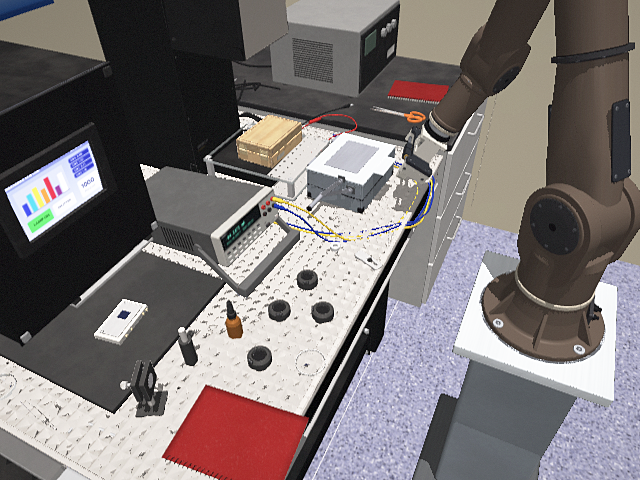

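```bash
python3 -m pendant '[[[0.008,0.0025,0.005],[0,0,0],0.0],[[0.008,0.0025,0.005],[0,0,0],0.0],[[0.008,0.0025,0.005],[0,0,0],0.0],[[0,0,0],[0,0,0],0.0]]'
python3 - <<'E'
from rows import *
import h
h.where()
M=st()[1]; x0=tabtcp(0,29,15,.033,-.02); p=x0; q=st()[2]
for th in np.arange(.08,1.05,.08):
    X=tabtcp(th,29,15,.033,-.02); q=track(q,X,M); print(round(th,2),np.round(M.T@(X-p)*1000,1),q); p=X
E
```

```text
clock: 18.15
position: [0.4486, -0.2759, 0.0645]
ee_rot: [-2.956, -0.318, -0.751]
force: [-7.3, -0.7, -1.9]
width: 0.005
t 18.15 w [ 0.45 -0.28  0.06] case mm [-108.4  -17.    64.5] F [-7.3 -0.7 -1.9] wid 0.005
case axes x [0.85 0.23 0.48] y [ 0.27 -0.96 -0.02] z [ 0.46  0.15 -0.88]
q [ 0.6   0.44  0.17  2.27 -1.31  0.51  0.59]
0.08 [  8.1  -0.2 -13.6] [ 0.58  0.41  0.2   2.25 -1.23  0.54  0.49]
0.16 [  9.1   0.2 -12.9] [ 0.55  0.38  0.23  2.24 -1.16  0.56  0.42]
0.24 [ 10.1   0.5 -12.2] [ 0.52  0.35  0.25  2.22 -1.1   0.58  0.34]
0.32 [ 11.    0.8 -11.4] [ 0.5   0.33  0.28  2.2  -1.05  0.6   0.27]
0.4 [ 11.8   1.2 -10.5] [ 0.47  0.31  0.3   2.18 -0.99  0.62  0.2 ]
0.48 [12.6  1.5 -9.5] [ 0.44  0.29  0.31  2.16 -0.95  0.64  0.14]
0.56 [13.3  1.8 -8.5] [ 0.42  0.28  0.33  2.13 -0.9   0.66  0.08]
0.64 [13.8  2.1 -7.4] [ 0.4   0.27  0.34  2.1  -0.87  0.68  0.02]
0.72 [14.3  2.4 -6.3] [ 0.38  0.26  0.35  2.07 -0.83  0.7  -0.03]
0.8 [14.8  2.7 -5.1] [ 0.36  0.26  0.36  2.04 -0.8   0.72 -0.08]
0.88 [15.1  2.9 -3.9] [ 0.34  0.26  0.37  2.01 -0.78  0.74 -0.12]
0.96 [15.3  3.2 -2.7] [ 0.32  0.26  0.37  1.98 -0.76  0.75 -0.16]
1.04 [15.4  3.4 -1.4] [ 0.31  0.27  0.38  1.94 -0.74  0.77 -0.2 ]
```

```bash
python3 -m pendant '[[[0.004,0,-0.0068],[0,0,0],0.0],[[0.004,0,-0.0068],[0,0,0],0.0],[[0.0045,0,-0.0065],[0,0,0],0.0],[[0.0045,0,-0.0065],[0,0,0],0.0]]'
python3 - <<'E'
import h
h.where(); h.snap('side','s4')
E
```

```text
clock: 18.65
position: [0.4512, -0.2761, 0.0967]
ee_rot: [-2.955, -0.319, -0.753]
force: [-4.4, -0.7, -1.6]
width: 0.005
t 18.65 w [ 0.4512 -0.2761  0.0967] case mm [-105.7  -17.    96.7] F [-4.4 -0.7 -1.6] wid 0.005
case axes x [0.848 0.225 0.48 ] y [ 0.268 -0.963 -0.022] z [ 0.458  0.147 -0.877]
q [ 0.55  0.38  0.23  2.25 -1.17  0.55  0.43]
```

View pics/s4.png

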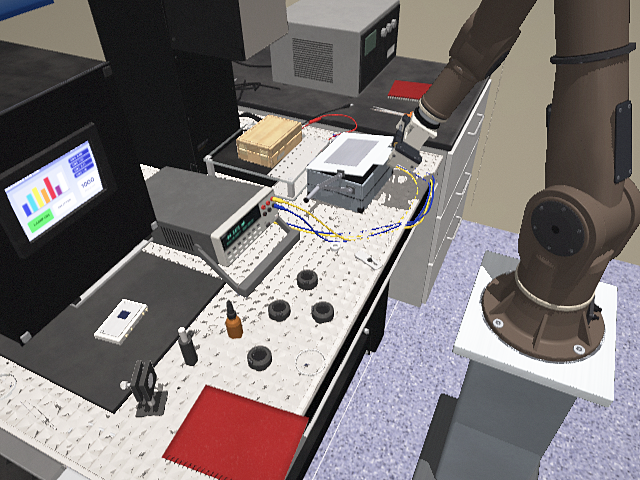

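The lid is rising, tilted up at about (350,155) in the side view. I'll continue along the arc.

```bash
python3 -m pendant '[[[0.005,0.0002,-0.006],[0,0,0],0.0],[[0.005,0.0002,-0.006],[0,0,0],0.0],[[0.0055,0.0004,-0.0057],[0,0,0],0.0],[[0.0055,0.0004,-0.0057],[0,0,0],0.0],[[0.006,0.0006,-0.0052],[0,0,0],0.0],[[0.006,0.0006,-0.0052],[0,0,0],0.0],[[0.0063,0.0007,-0.0047],[0,0,0],0.0],[[0.0063,0.0007,-0.0047],[0,0,0],0.0]]'
python3 -m pendant '[[[0.0066,0.0009,-0.0043],[0,0,0],0.0],[[0.0066,0.0009,-0.0043],[0,0,0],0.0],[[0.0069,0.001,-0.0037],[0,0,0],0.0],[[0.0069,0.001,-0.0037],[0,0,0],0.0],[[0.0072,0.0012,-0.0031],[0,0,0],0.0],[[0.0072,0.0012,-0.0031],[0,0,0],0.0],[[0.0074,0.0013,-0.0025],[0,0,0],0.0],[[0.0074,0.0013,-0.0025],[0,0,0],0.0]]'
python3 - <<'E'
import h
h.where(); h.snap('side','s5')
E
```

```text
clock: 19.7
position: [0.4722, -0.2773, 0.1576]
ee_rot: [-2.955, -0.319, -0.757]
force: [-1.6, 0.7, -0.4]
width: 0.003
clock: 20.7
position: [0.5094, -0.279, 0.2081]
ee_rot: [-2.955, -0.319, -0.756]
force: [0.7, 0.7, -0.1]
width: 0.007
t 20.7 w [ 0.5094 -0.279   0.2081] case mm [-47.5 -17.  208.1] F [ 0.7  0.7 -0.1] wid 0.007
case axes x [0.847 0.225 0.482] y [ 0.268 -0.963 -0.021] z [ 0.46   0.147 -0.876]
q [ 0.36  0.26  0.36  2.05 -0.81  0.71 -0.07]
```

View pics/s5.png

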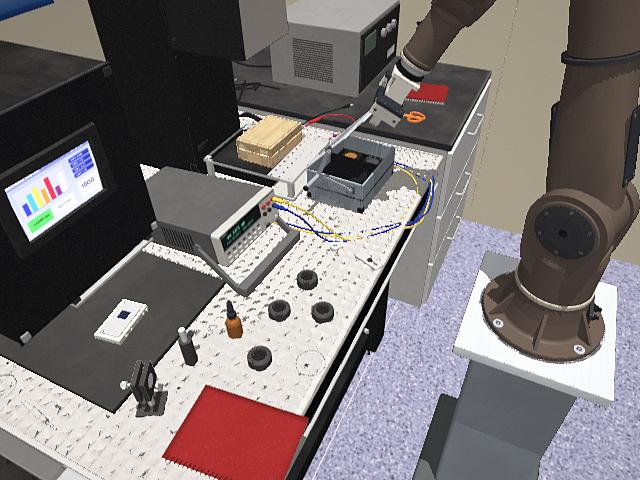

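```bash
python3 -m pendant '[[[0.0076,0.0015,-0.0019],[0,0,0],0.0],[[0.0076,0.0015,-0.0019],[0,0,0],0.0],[[0.0077,0.0016,-0.0013],[0,0,0],0.0],[[0.0077,0.0016,-0.0013],[0,0,0],0.0],[[0.0077,0.0017,-0.0007],[0,0,0],0.0],[[0.0077,0.0017,-0.0007],[0,0,0],0.0]]'
python3 - <<'E'
import h
h.where(); h.snap('side','s6')
E
```

```text
clock: 21.5
position: [0.5474, -0.281, 0.2368]
ee_rot: [-2.955, -0.319, -0.756]
force: [-0.1, 0.1, -0.3]
width: 0.004
t 21.5 w [ 0.5474 -0.281   0.2368] case mm [ -9.4 -17.  236.8] F [-0.1  0.1 -0.3] wid 0.004
case axes x [0.847 0.225 0.482] y [ 0.268 -0.963 -0.021] z [ 0.46   0.147 -0.876]
q [ 0.31  0.27  0.38  1.95 -0.75  0.76 -0.19]
```

View pics/s6.png

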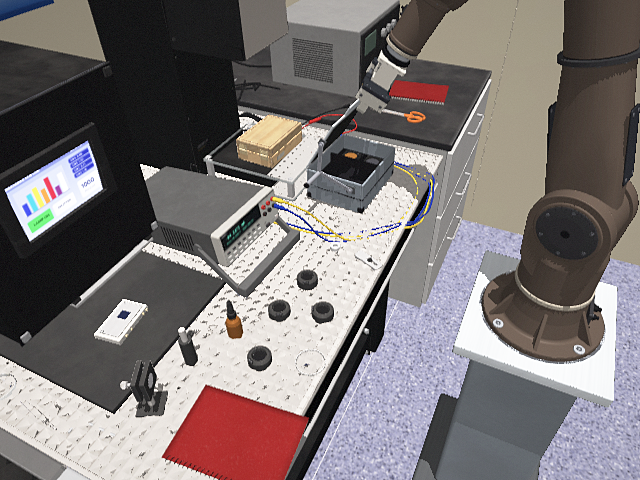

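```bash
python3 - <<'E'
from h import *
d=np.load('pics/top1.npy');Q=cloud('top',d,cam('top')).reshape(-1,3)
d=np.load('pics/side1.npy');Q=np.r_[Q,cloud('side',d,cam('side')).reshape(-1,3)]
Q=Q[~np.isnan(Q[:,0])]
for x in np.arange(.44,.68,.02):
    print(round(x,2),[ (lambda P: round(float(P[:,2].max()),2) if len(P) else None)(Q[(Q[:,0]>=x)&(Q[:,0]<x+.02)&(Q[:,1]>=y)&(Q[:,1]<y+.03)]) for y in np.arange(.27,-.1,-.03)])
# puck circle fit from both
for n in ('top','side'):
    Qn=cloud(n,np.load(f'pics/{n}1.npy'),cam(n)).reshape(-1,3)
    m=(abs(Qn[:,0]-.497)<.035)&(abs(Qn[:,1]-.134)<.035)&(Qn[:,2]>.018)&(Qn[:,2]<.035)
    (c,r)=cv2.minEnclosingCircle((Qn[m,:2]*1000).astype(np.float32)); print(n,m.sum(),c,r,np.median(Qn[m,2]))
E
```

```text
0.44 [0.02, 0.01, 0.04, 0.03, 0.01, 0.01, 0.01, 0.02, 0.01, 0.01, 0.02, 0.01, 0.01]
0.46 [0.02, 0.02, 0.01, 0.01, 0.01, 0.03, 0.02, 0.01, 0.01, 0.02, 0.02, 0.02, 0.01]
0.48 [0.02, 0.03, 0.03, 0.01, 0.03, 0.03, 0.03, 0.01, 0.01, 0.02, 0.04, 0.02, 0.02]
0.5 [0.01, 0.03, 0.03, 0.01, 0.03, 0.03, 0.03, 0.01, 0.01, 0.01, 0.06, 0.01, 0.01]
0.52 [0.01, 0.03, 0.03, 0.01, 0.01, 0.02, 0.01, 0.01, 0.01, 0.09, 0.09, 0.01, 0.01]
0.54 [0.01, 0.01, 0.01, 0.01, 0.01, 0.01, 0.01, 0.01, 0.01, 0.11, 0.09, 0.01, 0.01]
0.56 [0.01, 0.01, 0.01, 0.01, 0.01, 0.01, 0.01, 0.01, 0.01, 0.13, 0.01, 0.01, 0.01]
0.58 [0.01, 0.01, 0.03, 0.04, 0.04, 0.04, 0.04, 0.04, 0.13, 0.13, 0.03, 0.01, 0.04]
0.6 [0.01, 0.01, 0.04, 0.04, 0.04, 0.04, 0.04, 0.04, 0.14, 0.14, 0.04, 0.01, 0.05]
0.62 [0.01, 0.01, 0.04, 0.03, 0.01, 0.01, 0.08, 0.13, 0.14, 0.14, 0.05, 0.01, 0.01]
0.64 [0.03, 0.03, 0.15, 0.15, 0.15, 0.16, 0.16, 0.16, 0.15, 0.15, 0.07, 0.01, 0.01]
0.66 [0.03, 0.04, 0.15, 0.15, 0.16, 0.16, 0.16, 0.15, 0.15, 0.16, 0.08, 0.01, 0.01]
0.68 [0.04, 0.04, 0.15, 0.15, 0.15, 0.15, 0.15, 0.15, 0.15, 0.15, 0.1, 0.01, 0.01]
top 192 (498.311279296875, 132.50650024414062) 24.326034545898438 0.024534121917509255
side 272 (498.1303405761719, 133.27984619140625) 24.7770938873291 0.024135371292597296
```

```bash
cat > plan2.py <<'E'
from rows import *
def yaw(psi): # tool down, tool x azimuth = psi+90 (world)
    a=np.radians(psi+90); x=np.array([np.cos(a),np.sin(a),0]); z=np.array([0,0,-1.]); return np.c_[x,np.cross(z,x),z]
E
python3 - <<'E'
from plan2 import *
s=leg(c2w([-.08,0.03,.29]),st()[1],2)
print('A');s=leg([.498,.133,.12],yaw(0),9,False,s)
print('B');s=leg([.498,.133,.005],yaw(0),3,False,s)
print('C');s=leg([.45,.05,.22],yaw(0),4,False,s)
print('D');s=leg(c2w([-.03,.038,.22]),yaw(-63),7,False,s)
print('E');s=leg(c2w([-.03,.038,.062]),yaw(-63),4,False,s)
print('F');s=leg(c2w([-.05,.038,.25]),yaw(-63),4,False,s)
print('G');s=leg(c2w([.0,.18,.25]),yaw(0),6,False,s)
T=axes([0,np.cos(.2),-np.sin(.2)],[0,-np.sin(.2),-np.cos(.2)])
print('H');s=leg(c2w([.008,.162,.20]),T,3,False,s)
print('I');s=leg(c2w([.008,.16,.134]),T,3,False,s)
for b in np.radians([40,25,10,0,-10,-20,-27]):
    s=leg(c2w([-.05+.095*np.cos(b),.16,.078+.095*np.sin(b)-.019]),T,4,False,s)
E
```

```text
1 shift mm [-12.4 -32.7 -36. ] 50.2 turn [0. 0. 0.]
2 shift mm [-12.4 -32.7 -36. ] 50.2 turn [0. 0. 0.]
end q [ 0.23  0.05  0.4   2.05 -0.58  0.8  -0.37] err mm 0.0 (model offs)
A
1 shift mm [  0.  -38.6  22.5] 44.6 turn [ 2.06 -2.79 -8.43]
2 shift mm [  6.7 -37.2  23.7] 44.6 turn [ 2.06 -2.79 -8.43]
4 shift mm [ 19.3 -31.6  24.9] 44.6 turn [ 2.06 -2.79 -8.43]
8 shift mm [ 37.1 -10.9  22.4] 44.6 turn [ 2.06 -2.79 -8.43]
9 shift mm [39.2 -4.5 20.8] 44.6 turn [ 2.06 -2.79 -8.43]
end q [-0.38  0.38  0.01  1.97 -0.01  0.79 -0.36] err mm 0.0 (model offs)
B
1 shift mm [ 0.   0.  38.3] 38.3 turn [0. 0. 0.]
2 shift mm [ 0.   0.  38.3] 38.3 turn [0. 0. 0.]
3 shift mm [ 0.   0.  38.3] 38.3 turn [0. 0. 0.]
end q [-0.37  0.56  0.01  2.06 -0.01  0.53 -0.36] err mm 0.0 (model offs)
C
1 shift mm [-20.8 -12.  -53.8] 58.9 turn [0. 0. 0.]
2 shift mm [-20.8 -12.  -53.8] 58.9 turn [0. 0. 0.]
3 shift mm [-20.7 -12.  -53.8] 58.9 turn [0. 0. 0.]
4 shift mm [-20.8 -12.  -53.7] 58.9 turn [0. 0. 0.]
end q [-0.25  0.16  0.03  1.99 -0.01  1.   -0.22] err mm 0.0 (model offs)
D
1 shift mm [-39.3  11.4   0. ] 40.9
[... 2813 characters left out ...]
 shift mm [ 0.8 -0.4  4. ] 4.1 turn [0. 0. 0.]
4 shift mm [ 0.8 -0.4  4. ] 4.1 turn [0. 0. 0.]
end q [-0.14  0.63  0.16  1.8   0.15  0.74 -0.18] err mm 0.0 (model offs)
1 shift mm [ 0.8 -1.1  3.9] 4.1 turn [0. 0. 0.]
2 shift mm [ 0.8 -1.1  3.9] 4.1 turn [0. 0. 0.]
3 shift mm [ 0.8 -1.1  3.9] 4.1 turn [0. 0. 0.]
4 shift mm [ 0.8 -1.1  3.9] 4.1 turn [0. 0. 0.]
end q [-0.14  0.64  0.16  1.82  0.16  0.7  -0.19] err mm 0.0 (model offs)
1 shift mm [ 0.5 -1.2  2.6] 2.9 turn [0. 0. 0.]
2 shift mm [ 0.5 -1.2  2.6] 2.9 turn [0. 0. 0.]
3 shift mm [ 0.5 -1.2  2.6] 2.9 turn [0. 0. 0.]
4 shift mm [ 0.5 -1.2  2.6] 2.9 turn [0. 0. 0.]
end q [-0.15  0.66  0.16  1.84  0.16  0.67 -0.19] err mm 0.0 (model offs)
```

```bash
python3 -m pendant '[[[-0.0124,-0.0327,-0.036],[0,0,0],0.03],[[-0.0124,-0.0327,-0.036],[0,0,0],0.06]]'
python3 -m pendant '[[[0,-0.0386,0.0225],[2.06,-2.79,-8.43],0.075],[[0.0067,-0.0372,0.0237],[2.06,-2.79,-8.43],0.075],[[0.0132,-0.0348,0.0245],[2.06,-2.79,-8.43],0.075],[[0.0193,-0.0316,0.0249],[2.06,-2.79,-8.43],0.075],[[0.025,-0.0275,0.0249],[2.06,-2.79,-8.43],0.075],[[0.030,-0.0226,0.0245],[2.06,-2.79,-8.43],0.075],[[0.034,-0.017,0.0236],[2.06,-2.79,-8.43],0.075],[[0.0371,-0.0109,0.0224],[2.06,-2.79,-8.43],0.075],[[0.0392,-0.0045,0.0208],[2.06,-2.79,-8.43],0.075],[[0,0,0],[0,0,0],0.075]]'
python3 - <<'E'
from plan2 import *
import h
h.where(); s=leg([.498,.133,.05],yaw(0),2);leg([.498,.133,.005],yaw(0),2,False,s)
h.snap('wrist','w7'); h.snap('side','s7')
E
```

```text
clock: 21.8
position: [0.477, -0.23, 0.2889]
ee_rot: [-2.955, -0.319, -0.754]
force: [0.2, -0.1, 1.9]
width: 0.176
clock: 23.05
position: [0.4961, 0.1381, 0.1175]
ee_rot: [-2.21, -2.228, 0.003]
force: [-0.1, -1.0, 0.4]
width: 0.819
t 23.05 w [0.5  0.14 0.12] case mm [-81.9 399.  117.5] F [-0.1 -1.   0.4] wid 0.819
case axes x [-0.06  1.    0.  ] y [ 1.    0.06 -0.  ] z [-0.  0. -1.]
q [-0.38  0.38  0.01  1.97 -0.01  0.79 -0.36]
1 shift mm [-2.6  1.  33.8] 33.9 turn [-0.1  -0.03  0.23]
2 shift mm [-2.6  1.  33.8] 33.9 turn [-0.1  -0.03  0.23]
end q [-0.37  0.48  0.01  2.03 -0.01  0.63 -0.36] err mm 0.0 (model offs)
1 shift mm [ 0.   0.  22.5] 22.5 turn [0. 0. 0.]
2 shift mm [ 0.   0.  22.5] 22.5 turn [0. 0. 0.]
end q [-0.37  0.56  0.01  2.06 -0.01  0.53 -0.36] err mm 0.0 (model offs)
```

View pics/s7.png

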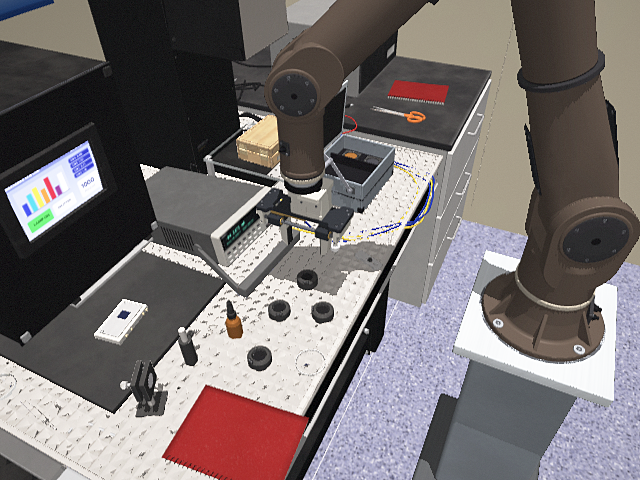

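View pics/w7.png

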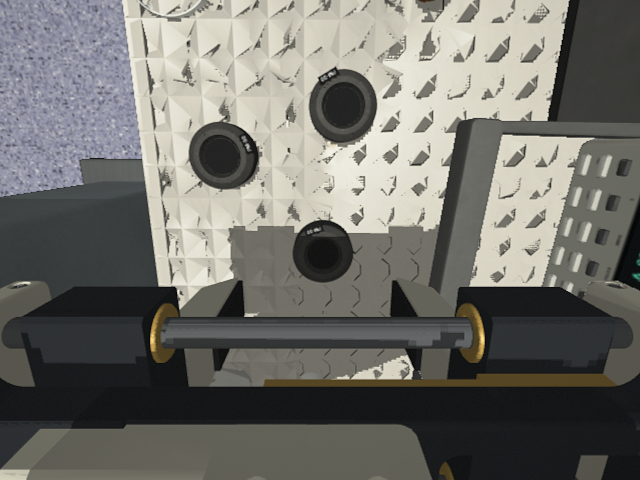

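The wrist view shows the target puck at (323,250) between the open fingers, with the other pucks at (343,105) and (224,155). I'll refine its position from this picture.

```bash
python3 - <<'E'
from h import *
c=cam('wrist'); d=np.load('pics/w7.npy'); Q=cloud('wrist',d,c).reshape(-1,3)
m=(abs(Q[:,0]-.498)<.035)&(abs(Q[:,1]-.134)<.035)&(Q[:,2]>.019)&(Q[:,2]<.035)
print(m.sum(),cv2.minEnclosingCircle((Q[m,:2]*1000).astype(np.float32)),np.median(Q[m,2]))
print(ray(323,250,c,.026))
E
```

```text
2805 ((500.40478515625, 126.00231170654297), 24.20041275024414) 0.025287852099990238
[0.50122953 0.12956508 0.026     ]
```

```bash
python3 -m pendant '[[[-0.004,0.0015,0.033],[0,0,0],0.075],[[-0.004,0.0015,0.033],[0,0,0],0.075],[[0,0,0.026],[0,0,0],0.075],[[0,0,0.020],[0,0,0],0.075],[[0,0,0],[0,0,0],0.03],[[0,0,0],[0,0,0],0.03],[[0,0,0],[0,0,0],0.03]]' 25
python3 -c "
import h;h.where()"
```

```text
clock: 24.02
position: [0.5002, 0.1252, 0.0081]
ee_rot: [-2.223, -2.22, -0.002]
force: [0.2, 1.4, 0.2]
width: 0.536
t 24.02 w [0.5002 0.1252 0.0081] case mm [-77.1 386.3   8.1] F [0.2 1.4 0.2] wid 0.536
case axes x [-0.049  0.999  0.001] y [0.999 0.049 0.001] z [ 0.001  0.001 -1.   ]
q [-0.36  0.55  0.01  2.05 -0.01  0.54 -0.34]
```

```bash
python3 -m pendant '[[[0,0,0],[0,0,0],0.03],[[0,0,-0.02],[0,0,0],0.03],[[-0.01,-0.005,-0.04],[0,0,0],0.03],[[-0.021,-0.012,-0.05],[0,0,0],0.03],[[-0.021,-0.012,-0.05],[0,0,0],0.03],[[-0.021,-0.012,-0.05],[0,0,0],0.03]]' 25
python3 - <<'E'
from plan2 import *
import h
h.where(); h.snap('wrist','w8'); h.snap('side','s8')
s=leg(c2w([-.03,.038,.21]),yaw(-63),8)
E
```

```text
clock: 24.78
position: [0.4579, 0.0516, 0.2189]
ee_rot: [-2.221, -2.22, 0.0]
force: [1.1, 0.5, -1.3]
width: 0.503
t 24.77 w [0.46 0.05 0.22] case mm [-115.7  310.6  218.9] F [ 1.1  0.5 -1.3] wid 0.503
case axes x [-0.05  1.    0.  ] y [ 1.    0.05 -0.  ] z [-0.  0. -1.]
q [-0.26  0.18  0.04  1.97 -0.01  1.   -0.22]
1 shift mm [-34.4   8.8   1.5] 35.5 turn [ 0.04 -0.04  7.85]
2 shift mm [-32.9  13.4   1.5] 35.5 turn [ 0.04 -0.04  7.85]
4 shift mm [-28.   21.8   1.6] 35.5 turn [ 0.04 -0.04  7.85]
7 shift mm [-17.   31.2   1.5] 35.5 turn [ 0.04 -0.04  7.85]
8 shift mm [-12.6  33.2   1.5] 35.5 turn [ 0.04 -0.04  7.85]
end q [ 0.03  0.37  0.37  1.75 -0.16  1.05 -0.64] err mm 0.0 (model offs)
```

View pics/w8.png

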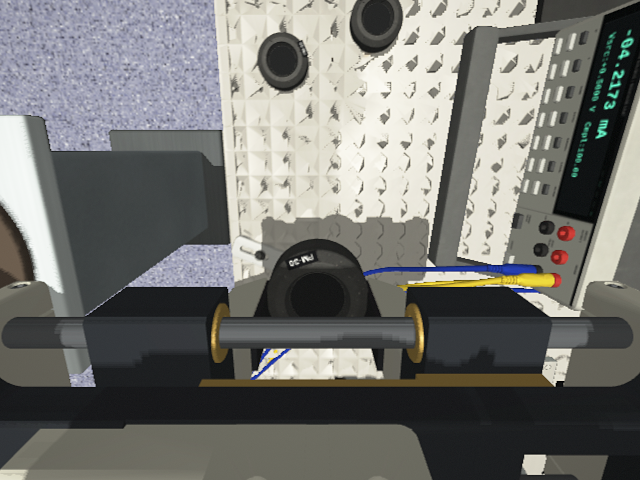

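View pics/s8.png

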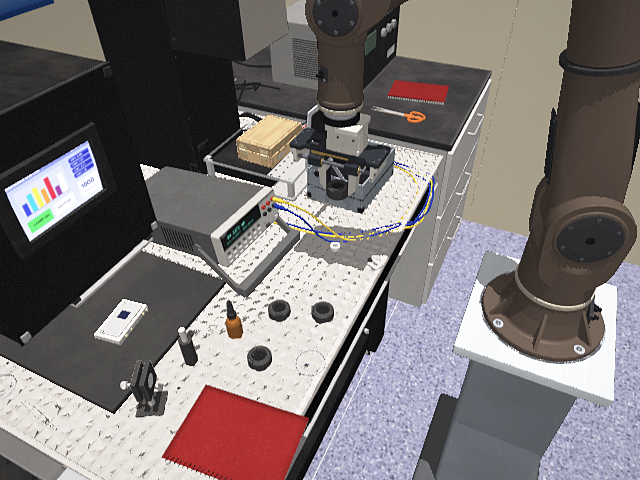

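```bash
python3 - <<'E'
from h import *
s=arm.observe(); c=cam('wrist',s); d=np.load('pics/w8.npy'); Q=cloud('wrist',d,c)
M=R.from_rotvec(s['ee_rot']).as_matrix(); L=(Q-s['position'])@M*1000
v=L[225:318,262:372].reshape(-1,3); m=(v[:,2]<30)&(v[:,2]>-60)
for lo in range(-45,20,5):
    k=m&(v[:,2]>=lo)&(v[:,2]<lo+5)
    if k.sum()>20: print(lo,k.sum(),np.round(np.percentile(v[k],[1,50,99],axis=0),1).tolist())
E
```

```text
-30 55 [[2.4, -23.3, -29.7], [6.2, -22.9, -26.9], [8.7, 23.4, -25.3]]
-25 103 [[0.1, -24.1, -24.8], [6.8, -9.3, -22.2], [27.6, 24.1, -20.0]]
-20 3496 [[-2.7, -23.1, -19.7], [14.6, -0.2, -17.8], [28.2, 23.1, -15.0]]
-15 2640 [[-4.2, -23.2, -15.0], [8.2, 0.2, -14.1], [28.7, 23.0, -10.4]]
-10 289 [[7.9, -25.9, -9.9], [25.9, 0.7, -7.5], [29.0, 26.2, -5.1]]
-5 265 [[8.0, -26.7, -4.9], [25.5, -1.2, -2.7], [29.0, 26.5, -0.1]]
0 173 [[15.2, -20.3, 0.1], [26.9, 0.2, 1.9], [29.1, 20.5, 4.7]]
```

```bash
python3 - <<'E'
from h import *
im,d,c=snap('top','t8'); Q=cloud('top',d,c)
cv2.imwrite('pics/t8c.png',cv2.resize(im[150:300,280:520][...,::-1],None,fx=3,fy=3,interpolation=cv2.INTER_CUBIC))
for m in arm.masks_of('top','stay_bar')[:2]:
    P=Q[m['pixels']]; print(m['conf'],m['rect'],np.round((P-CASE)@RC*1000)[::10])
E
```

```text
0.61 [378.4, 211.6, 26.2, 12.2] [[ 16. 119. 159.]
 [ 12. 163. 159.]
 [ 13. 135. 158.]
 [  9. 182. 158.]
 [  9. 155. 159.]
 [ 11. 127. 156.]
 [  6. 174. 160.]
 [  7. 147. 160.]
 [  8. 119. 157.]
 [  4. 165. 158.]
 [  4. 138. 161.]
 [ 42. 164.  -2.]
 [  3. 137. 153.]
 [ 41. 124.  -2.]
 [  2. 115. 150.]
 [-15. 113. 138.]]
0.2 [424.4, 211.2, 117.3, 85.4] [[  75.   41.  284.]
 [  71.   18.  297.]
 [  72.   -7.  296.]
 ...
 [ -85.  -79.   24.]
 [ -85. -106.   34.]
 [ -85. -105.   16.]]
```

View pics/t8c.png

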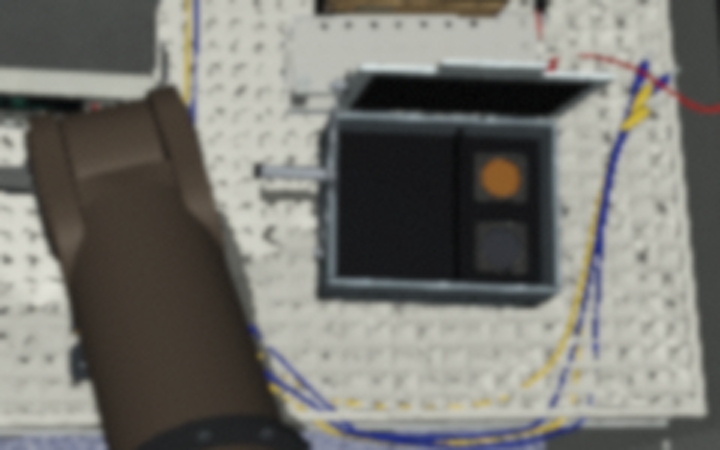

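The lid is up and the bar's top is at 159 mm, so its centre is at about 153 mm. That means the stay is locked. The bay is empty. I'm carrying the sensor over.

```bash
python3 - <<'E'
from plan2 import *
x,m,q=st()
import h
d=m.T@(c2w([-.032,.0376,.20])-x)
s=leg(c2w([-.032,.0376,.20]),yaw(-63),8)
E
python3 -m pendant '[[[-0.0344,0.009,0.0025],[0,0,7.85],0.03],[[-0.033,0.0135,0.0025],[0,0,7.85],0.03],[[-0.031,0.018,0.0025],[0,0,7.85],0.03],[[-0.028,0.022,0.0025],[0,0,7.85],0.03],[[-0.025,0.0255,0.0025],[0,0,7.85],0.03],[[-0.0215,0.0285,0.0025],[0,0,7.85],0.03],[[-0.0172,0.0312,0.0025],[0,0,7.85],0.03],[[-0.0128,0.0332,0.0025],[0,0,7.85],0.03],[[0,0,0],[0,0,0],0.03]]'
python3 - <<'E'
from plan2 import *
import h
h.where();s=leg(c2w([-.032,.0376,.10]),yaw(-63),3)
E
```

```text
1 shift mm [-34.7   8.6   2.2] 35.8 turn [ 0.   -0.01  7.87]
2 shift mm [-33.2  13.3   2.2] 35.8 turn [ 0.   -0.01  7.87]
4 shift mm [-28.3  21.8   2.2] 35.8 turn [ 0.   -0.01  7.87]
7 shift mm [-17.2  31.3   2.2] 35.8 turn [ 0.   -0.01  7.87]
8 shift mm [-12.8  33.4   2.2] 35.8 turn [ 0.   -0.01  7.87]
end q [ 0.04  0.38  0.37  1.76 -0.16  1.03 -0.63] err mm 0.0 (model offs)
clock: 26.1
position: [0.5281, -0.2264, 0.1945]
ee_rot: [-3.055, -0.731, 0.007]
force: [-0.9, -0.2, -1.7]
width: 0.503
t 26.1 w [ 0.53 -0.23  0.19] case mm [-31.5  36.6 194.5] F [-0.9 -0.2 -1.7] wid 0.503
case axes x [ 0.87  0.5  -0.01] y [ 0.5  -0.87 -0.  ] z [-0.01 -0.   -1.  ]
q [ 0.04  0.39  0.37  1.76 -0.16  1.02 -0.63]
1 shift mm [ 0.2 -0.3 31.5] 31.5 turn [-0.03  0.09 -0.03]
2 shift mm [ 0.1 -0.4 31.5] 31.5 turn [-0.03  0.09 -0.03]
3 shift mm [ 0.1 -0.4 31.5] 31.5 turn [-0.03  0.09 -0.03]
end q [ 0.07  0.5   0.33  1.87 -0.22  0.81 -0.58] err mm 0.0 (model offs)
```

```bash
python3 -m pendant '[[[0,0,0.030],[0,0,0],0.03],[[0,0,0.030],[0,0,0],0.03],[[0,0,0.030],[0,0,0],0.03],[[0,0,0.022],[0,0,0],0.03],[[0,0,0.014],[0,0,0],0.03],[[0,0,0],[0,0,0],0.03]]'
python3 -c "
import h;h.where()"
```

```text
clock: 26.85
position: [0.5278, -0.2231, 0.0695]
ee_rot: [-3.051, -0.739, 0.005]
force: [0.1, 1.1, -1.5]
width: 0.504
t 26.85 w [ 0.5278 -0.2231  0.0695] case mm [-32.   39.9  69.5] F [ 0.1  1.1 -1.5] wid 0.504
case axes x [ 0.865  0.502 -0.003] y [ 0.502 -0.865 -0.003] z [-0.004  0.001 -1.   ]
q [ 0.08  0.54  0.32  1.89 -0.24  0.76 -0.56]
```

```bash
python3 -m pendant '[[[0,0,0.003],[0,0,0],0.03],[[0,0,0.002],[0,0,0],0.03],[[0,0,0],[0,0,0],0.03]]'
python3 -c "
import h;h.where()"
```

```text
clock: 27.22
position: [0.5287, -0.2242, 0.0662]
ee_rot: [-3.053, -0.738, 0.001]
force: [0.0, -0.8, -1.9]
width: 0.499
t 27.23 w [ 0.5287 -0.2242  0.0662] case mm [-31.   38.8  66.2] F [ 0.  -0.8 -1.9] wid 0.499
case axes x [ 0.865  0.501 -0.   ] y [ 0.501 -0.865 -0.001] z [-0.001  0.    -1.   ]
q [ 0.09  0.55  0.31  1.89 -0.24  0.75 -0.56]
```

```bash
python3 -m pendant '[[[0,0,0.002],[0,0,0],0.03],[[0,0,0.001],[0,0,0],0.03],[[0,0,0],[0,0,0],0.03]]'
python3 -c "
import h;h.where()"
```

```text
clock: 27.6
position: [0.5286, -0.2242, 0.0631]
ee_rot: [-3.053, -0.738, 0.001]
force: [-1.2, 0.7, 2.8]
width: 0.499
t 27.6 w [ 0.5286 -0.2242  0.0631] case mm [-31.1  38.8  63.1] F [-1.2  0.7  2.8] wid 0.499
case axes x [ 0.865  0.501 -0.001] y [ 0.501 -0.865 -0.001] z [-0.001  0.    -1.   ]
q [ 0.09  0.55  0.31  1.89 -0.24  0.74 -0.56]
```

```bash
python3 -m pendant '[[[0,0,0],[0,0,0],0.050],[[0,0,0],[0,0,0],0.056],[[0,0,0],[0,0,0],0.060],[[0,0,-0.010],[0,0,0],0.060],[[0,0,-0.025],[0,0,0],0.060],[[0,0,-0.04],[0,0,0],0.060],[[-0.004,-0.002,-0.05],[0,0,0],0.060],[[-0.004,-0.002,-0.05],[0,0,0],0.060]]'
python3 - <<'E'
from plan2 import *
import h
h.where();h.snap('wrist','w9');h.snap('side','s9')
s=leg(c2w([.0,.18,.25]),yaw(-3),7)
T=axes([0,np.cos(.2),-np.sin(.2)],[0,-np.sin(.2),-np.cos(.2)])
s=leg(c2w([.008,.162,.20]),T,4,False,s)
s=leg(c2w([.008,.16,.134]),T,4,False,s)
E
```

```text
clock: 28.6
position: [0.5195, -0.2244, 0.2401]
ee_rot: [-3.053, -0.737, 0.001]
force: [0.3, 0.6, -0.4]
width: 0.657
t 28.6 w [ 0.52 -0.22  0.24] case mm [-40.2  38.1 240.1] F [ 0.3  0.6 -0.4] wid 0.657
case axes x [ 0.87  0.5  -0.  ] y [ 0.5  -0.87 -0.  ] z [-0.  0. -1.]
q [ 0.02  0.33  0.39  1.72 -0.14  1.11 -0.64]
1 shift mm [ 14.9 -15.   -0.8] 21.2 turn [ 0.07 -0.02 -8.56]
2 shift mm [ 17.  -12.7  -0.8] 21.2 turn [ 0.07 -0.02 -8.56]
3 shift mm [ 18.7 -10.   -0.8] 21.2 turn [ 0.07 -0.02 -8.56]
6 shift mm [21.2 -0.9 -0.8] 21.2 turn [ 0.07 -0.02 -8.56]
7 shift mm [21.1  2.2 -0.8] 21.2 turn [ 0.07 -0.02 -8.56]
end q [-0.04  0.33  0.13  1.68 -0.05  1.14  0.05] err mm 0.0 (model offs)
1 shift mm [-4.5  2.  12.5] 13.4 turn [-0.   -2.86 -0.02]
2 shift mm [-3.9  2.  12.7] 13.4 turn [-0.   -2.86 -0.02]
3 shift mm [-3.2  2.  12.9] 13.4 turn [-0.   -2.86 -0.02]
4 shift mm [-2.6  2.  13. ] 13.4 turn [-0.   -2.86 -0.02]
end q [-0.17  0.39  0.17  1.75  0.15  1.03 -0.14] err mm 0.0 (model offs)
1 shift mm [ 2.8  0.  16.3] 16.5 turn [0. 0. 0.]
2 shift mm [ 2.8  0.  16.3] 16.5 turn [0. 0. 0.]
3 shift mm [ 2.8  0.  16.3] 16.5 turn [0. 0. 0.]
4 shift mm [ 2.8  0.  16.3] 16.5 turn [0. 0. 0.]
end q [-0.16  0.46  0.17  1.82  0.16  0.88 -0.16] err mm 0.0 (model offs)
```

View pics/w9.png

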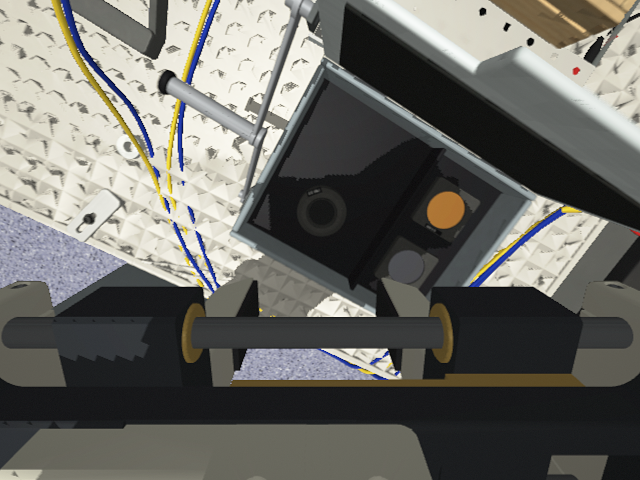

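View pics/s9.png

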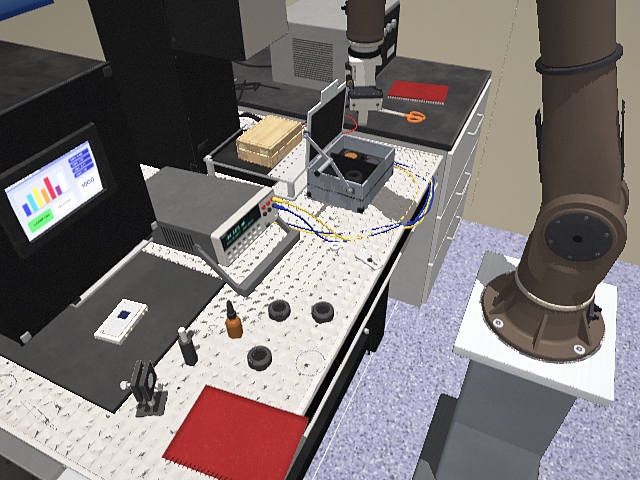

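The sensor stands upright in the left bay at wrist (322,210), and the stay is straight. I'll measure the bar from this picture, then go to it.

```bash
python3 - <<'E'
from h import *
c=cam('wrist'); d=np.load('pics/w9.npy'); Q=cloud('wrist',d,c)
C=(Q-CASE)@RC*1000
for t in np.linspace(0,1,6):
    u,v=int(172+t*70),int(84+t*40); w=C[v-9:v+10,u-3:u+4].reshape(-1,3); w=w[w[:,2]>130]; print(u,v,len(w),np.round(np.median(w,0),1) if len(w) else '', np.round(w[:,2].max(),1) if len(w) else '')
m=arm.masks_of('wrist','stay_bar')
for k in m[:2]:
    w=C[k['pixels']]; w=w[(w[:,2]>140)&(w[:,1]>125)]; print(k['conf'],np.round(np.percentile(w,[2,50,98],axis=0),1).tolist())
w=C[150:260,270:380].reshape(-1,3); w=w[(w[:,2]>70)&(w[:,2]<90)]; print('puck top',len(w),np.round(np.percentile(w,[1,50,99],axis=0),1).tolist())
E
```

```text
172 84 132 [ 14.3 174.  163.1] 165.5
186 92 128 [ 14.4 164.  163.1] 165.5
200 100 125 [ 14.3 154.2 163.1] 165.0
214 108 124 [ 14.5 143.9 163.1] 165.9
228 116 120 [ 14.4 133.7 163. ] 165.4
242 124 118 [ 14.5 123.2 163.4] 166.0
0.65 [[7.6, 126.2, 158.5], [13.7, 155.7, 163.0], [19.4, 180.2, 165.6]]
puck top 2417 [[-73.7, -25.3, 71.0], [-23.2, 39.6, 83.1], [2.0, 98.2, 89.4]]
```

```bash
python3 -m pendant '[[[0.015,-0.015,-0.0008],[0,0,-8.56],0.05],[[0.017,-0.0127,-0.0008],[0,0,-8.56],0.045],[[0.0187,-0.010,-0.0008],[0,0,-8.56],0.04],[[0.020,-0.007,-0.0008],[0,0,-8.56],0.04],[[0.0208,-0.004,-0.0008],[0,0,-8.56],0.04],[[0.0212,-0.001,-0.0008],[0,0,-8.56],0.04],[[0.0211,0.0022,-0.0008],[0,0,-8.56],0.04],[[0,0,0],[0,0,0],0.04]]'
python3 - <<'E'
from plan2 import *
import h
h.where();h.snap('wrist','w10')
E
```

```text
clock: 29.75
position: [0.5646, -0.0811, 0.2425]
ee_rot: [-2.273, -2.165, 0.002]
force: [0.0, 0.0, 0.7]
width: 0.44
t 29.75 w [ 0.56 -0.08  0.24] case mm [ -2.4 183.5 242.5] F [0.  0.  0.7] wid 0.44
case axes x [-0.  1.  0.] y [ 1.  0. -0.] z [-0.  0. -1.]
q [-0.04  0.33  0.12  1.69 -0.05  1.12  0.05]
```

View pics/w10.png

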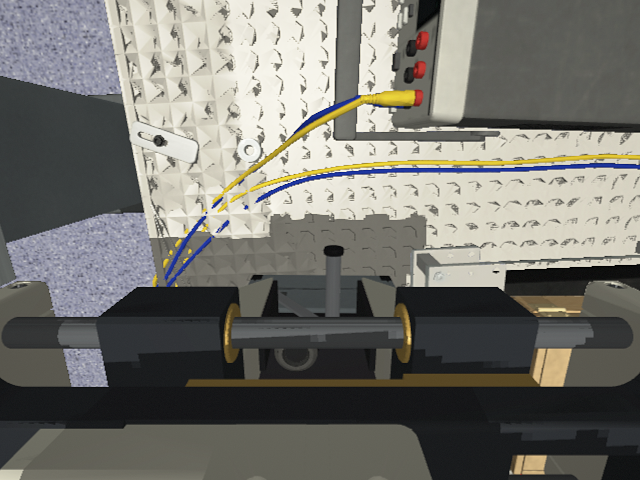

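```bash
python3 - <<'E'
from plan2 import *
T=axes([0,np.cos(.2),-np.sin(.2)],[0,-np.sin(.2),-np.cos(.2)])
s=leg(c2w([.010,.165,.19]),T,4)
s=leg(c2w([.010,.156,.135]),T,4,False,s)
E
```

```text
1 shift mm [-4.2  3.2 13.1] 14.2 turn [-0.04 -2.87 -0.03]
2 shift mm [-3.5  3.2 13.3] 14.2 turn [-0.04 -2.87 -0.03]
3 shift mm [-2.9  3.2 13.5] 14.2 turn [-0.04 -2.87 -0.03]
4 shift mm [-2.2  3.2 13.6] 14.2 turn [-0.04 -2.87 -0.03]
end q [-0.17  0.4   0.17  1.76  0.15  1.01 -0.15] err mm 0.0 (model offs)
1 shift mm [ 0.5 -0.  13.9] 13.9 turn [0. 0. 0.]
2 shift mm [ 0.5 -0.  13.9] 13.9 turn [0. 0. 0.]
3 shift mm [ 0.5  0.  13.9] 13.9 turn [0. 0. 0.]
4 shift mm [ 0.5 -0.  13.9] 13.9 turn [0. 0. 0.]
end q [-0.15  0.46  0.17  1.82  0.16  0.89 -0.15] err mm 0.0 (model offs)
```

```bash
python3 -m pendant '[[[-0.0042,0.0032,0.0131],[0,-2.87,0],0.04],[[-0.0035,0.0032,0.0133],[0,-2.87,0],0.04],[[-0.0029,0.0032,0.0135],[0,-2.87,0],0.04],[[-0.0022,0.0032,0.0136],[0,-2.87,0],0.04],[[0,0,0],[0,0,0],0.04]]'
python3 - <<'E'
from plan2 import *
import h
h.where();h.snap('wrist','w11');h.snap('side','s11')
E
```

```text
clock: 30.42
position: [0.5755, -0.1006, 0.1896]
ee_rot: [2.175, 2.063, -0.223]
force: [0.2, 0.8, -0.4]
width: 0.432
t 30.43 w [ 0.58 -0.1   0.19] case mm [  9.5 164.6 189.6] F [ 0.2  0.8 -0.4] wid 0.432
case axes x [ 0.    0.98 -0.2 ] y [ 1. -0. -0.] z [-0.   -0.2  -0.98]
q [-0.17  0.4   0.17  1.75  0.16  1.01 -0.15]
```

View pics/w11.png

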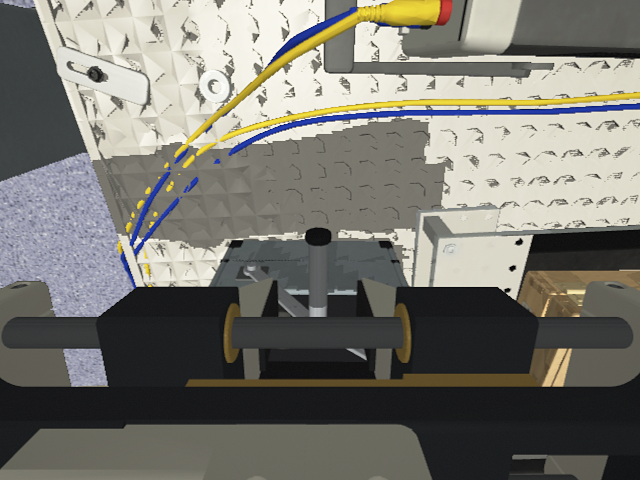

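View pics/s11.png

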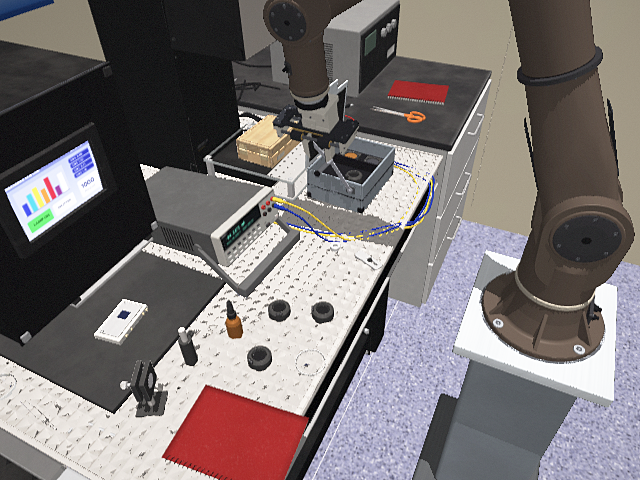

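The bar is centred between the fingers at column 318. I'll descend and grip it.

```bash
python3 -m pendant '[[[0.0005,0,0.014],[0,0,0],0.04],[[0.0005,0,0.014],[0,0,0],0.04],[[0.0005,0,0.014],[0,0,0],0.04],[[0.0005,0,0.0135],[0,0,0],0.04],[[0,0,0],[0,0,0],0.0],[[0,0,0],[0,0,0],0.0],[[0,0,0],[0,0,0],0.0],[[0,0,0],[0,0,0],0.0]]' 35
python3 - <<'E'
from plan2 import *
import h
h.where()
x,m,q=st(); T=m; p=None
print('rel foot', (h.w2c(x)*1000-[-50,0,78]))
# arc: grasp point along tool; offset tcp->bar
off=RC.T@(m@np.array([0,0,-.019]))
b=h.w2c(x)+off; print('bar est',b*1000, 'r',np.hypot(b[0]+.05,b[2]-.078), 'ang',np.degrees(np.arctan2(b[2]-.078,b[0]+.05)))
a=52.1; 
pts=[a-6*k for k in range(0,14)]; prev=None
for ang in pts:
    r=np.radians(ang); B=np.array([-.05+.095*np.cos(r),0,.078+.095*np.sin(r)])
    if prev is not None: print(ang,np.round(m.T@(RC@(B-prev))*1000,1),'z',round(B[2],3))
    prev=B
E
```

```text
clock: 31.52
position: [0.5758, -0.1092, 0.1365]
ee_rot: [2.172, 2.065, -0.219]
force: [-2.4, -0.3, 1.1]
width: 0.116
t 31.52 w [ 0.58 -0.11  0.14] case mm [ 10.3 156.1 136.5] F [-2.4 -0.3  1.1] wid 0.116
case axes x [-0.    0.98 -0.2 ] y [ 1. -0. -0.] z [-0.   -0.2  -0.98]
q [-0.15  0.46  0.17  1.81  0.16  0.89 -0.15]
rel foot [ 60.26 156.05  58.46]
bar est [ 10.29 159.82 155.08] r 0.09786238550763568 ang 51.96884354149087
46.1 [1.3 7.5 6.4] z 0.146
40.1 [1.4 6.8 7.1] z 0.139
34.1 [1.6 6.  7.8] z 0.131
28.1 [1.7 5.1 8.3] z 0.123
22.1 [1.8 4.2 8.8] z 0.114
16.1 [1.9 3.3 9.2] z 0.104
10.100000000000001 [1.9 2.3 9.5] z 0.095
4.100000000000001 [2.  1.2 9.7] z 0.085
-1.8999999999999986 [2.  0.2 9.7] z 0.075
-7.899999999999999 [ 2.  -0.8  9.7] z 0.065
-13.899999999999999 [ 1.9 -1.9  9.6] z 0.055
-19.9 [ 1.9 -2.9  9.3] z 0.046
-25.9 [ 1.8 -3.9  9. ] z 0.037
```

```bash
python3 -m pendant '[[[0.0004,0.0025,0.0021],[0,0,0],0.0],[[0.0004,0.0025,0.0021],[0,0,0],0.0],[[0.0004,0.0025,0.0021],[0,0,0],0.0],[[0.0005,0.0023,0.0024],[0,0,0],0.0],[[0.0005,0.0023,0.0024],[0,0,0],0.0],[[0.0005,0.0023,0.0024],[0,0,0],0.0]]' 35
python3 -c "
import h;h.where()"
```

```text
clock: 32.28
position: [0.59, -0.1099, 0.1222]
ee_rot: [2.173, 2.065, -0.221]
force: [-4.2, 2.0, 5.8]
width: 0.119
t 32.27 w [ 0.59   -0.1099  0.1222] case mm [ 24.4 156.  122.2] F [-4.2  2.   5.8] wid 0.119
case axes x [-0.     0.98  -0.199] y [ 1.    -0.    -0.003] z [-0.003 -0.199 -0.98 ]
q [-0.15  0.5   0.17  1.79  0.15  0.88 -0.15]
```

```bash
python3 -m pendant '[[[0.0005,0.002,0.0026],[0,0,0],0.0],[[0.0005,0.002,0.0026],[0,0,0],0.0],[[0.0005,0.002,0.0026],[0,0,0],0.0],[[0.0006,0.0017,0.0028],[0,0,0],0.0],[[0.0006,0.0017,0.0028],[0,0,0],0.0],[[0.0006,0.0017,0.0028],[0,0,0],0.0]]' 35
python3 - <<'E'
import h;h.where();h.snap('side','s12')
E
```

```text
clock: 33.02
position: [0.6006, -0.1105, 0.1057]
ee_rot: [2.173, 2.066, -0.222]
force: [-6.6, 2.5, 7.7]
width: 0.119
t 33.02 w [ 0.6006 -0.1105  0.1057] case mm [ 35.1 155.9 105.7] F [-6.6  2.5  7.7] wid 0.119
case axes x [-0.     0.98  -0.199] y [ 1.    -0.    -0.003] z [-0.003 -0.199 -0.98 ]
q [-0.14  0.54  0.17  1.77  0.15  0.86 -0.15]
```

View pics/s12.png

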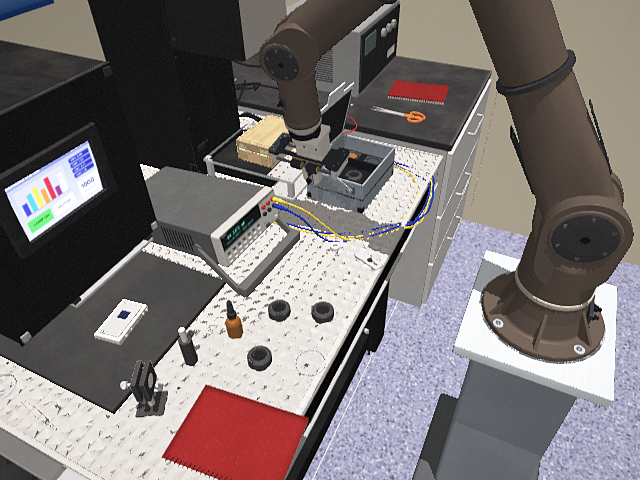

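```bash
python3 -m pendant '[[[0.0006,0.0014,0.0029],[0,0,0],0.0],[[0.0006,0.0014,0.0029],[0,0,0],0.0],[[0.0006,0.0014,0.0029],[0,0,0],0.0],[[0.0006,0.0011,0.0031],[0,0,0],0.0],[[0.0006,0.0011,0.0031],[0,0,0],0.0],[[0.0006,0.0011,0.0031],[0,0,0],0.0]]' 35
python3 -c "
import h;h.where()"
```

```text
clock: 33.83
position: [0.608, -0.111, 0.0875]
ee_rot: [2.173, 2.065, -0.222]
force: [-7.6, 1.4, 10.5]
width: 0.122
t 33.83 w [ 0.608  -0.111   0.0875] case mm [ 42.5 155.9  87.5] F [-7.6  1.4 10.5] wid 0.122
case axes x [-0.     0.98  -0.199] y [ 1.    -0.001 -0.003] z [-0.003 -0.199 -0.98 ]
q [-0.14  0.57  0.17  1.77  0.15  0.83 -0.15]
```

```bash
python3 -m pendant '[[[0.0006,0.0008,0.0032],[0,0,0],0.0],[[0.0006,0.0008,0.0032],[0,0,0],0.0],[[0.0006,0.0008,0.0032],[0,0,0],0.0],[[0.0006,0.0004,0.0032],[0,0,0],0.0],[[0.0006,0.0004,0.0032],[0,0,0],0.0],[[0.0006,0.0004,0.0032],[0,0,0],0.0]]' 35
python3 - <<'E'
import h;h.where();h.snap('side','s13')
E
```

```text
clock: 34.58
position: [0.612, -0.1113, 0.0678]
ee_rot: [2.173, 2.065, -0.22]
force: [-5.1, 2.1, 5.0]
width: 0.12
t 34.58 w [ 0.612  -0.1113  0.0678] case mm [ 46.5 155.8  67.8] F [-5.1  2.1  5. ] wid 0.12
case axes x [-0.     0.98  -0.199] y [ 1.    -0.    -0.002] z [-0.002 -0.199 -0.98 ]
q [-0.14  0.6   0.17  1.77  0.15  0.8  -0.16]
```

View pics/s13.png

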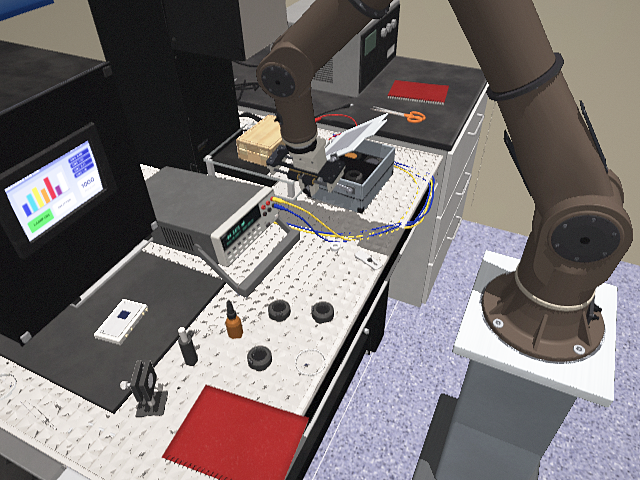

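```bash
python3 -m pendant '[[[0.0006,0,0.0032],[0,0,0],0.0],[[0.0006,0,0.0032],[0,0,0],0.0],[[0.0006,0,0.0032],[0,0,0],0.0],[[0.0006,-0.0003,0.0032],[0,0,0],0.0],[[0.0006,-0.0003,0.0032],[0,0,0],0.0],[[0.0006,-0.0003,0.0032],[0,0,0],0.0]]' 35
python3 -c "
import h;h.where()"
```

```text
clock: 35.38
position: [0.6123, -0.1113, 0.0483]
ee_rot: [2.171, 2.065, -0.217]
force: [0.7, 3.7, 3.8]
width: 0.119
t 35.38 w [ 0.6123 -0.1113  0.0483] case mm [ 46.7 155.8  48.3] F [0.7 3.7 3.8] wid 0.119
case axes x [-0.     0.98  -0.198] y [ 1.  0. -0.] z [-0.    -0.198 -0.98 ]
q [-0.14  0.62  0.17  1.79  0.15  0.75 -0.16]
```

```bash
python3 -m pendant '[[[0.0005,-0.0005,0.0024],[0,0,0],0.0],[[0.0005,-0.0005,0.0024],[0,0,0],0.0],[[0.0005,-0.0005,0.0024],[0,0,0],0.0],[[0.0005,-0.0005,0.0024],[0,0,0],0.0],[[0.0005,-0.0007,0.0023],[0,0,0],0.0],[[0.0005,-0.0007,0.0023],[0,0,0],0.0]]' 35
python3 - <<'E'
import h;h.where();h.snap('side','s14')
E
```

```text
clock: 36.12
position: [0.6102, -0.1111, 0.0342]
ee_rot: [2.17, 2.064, -0.215]
force: [6.0, 2.7, 0.2]
width: 0.118
t 36.12 w [ 0.6102 -0.1111  0.0342] case mm [ 44.7 155.8  34.2] F [6.  2.7 0.2] wid 0.118
case axes x [-0.     0.98  -0.198] y [1.    0.001 0.003] z [ 0.003 -0.198 -0.98 ]
q [-0.14  0.64  0.17  1.8   0.15  0.72 -0.17]
```

View pics/s14.png

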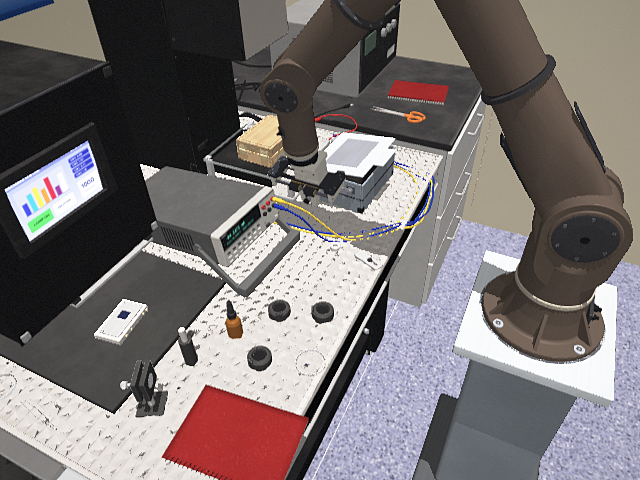

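```bash
python3 -m pendant '[[[0.0004,-0.0008,0.0018],[0,0,0],0.0],[[0.0004,-0.0008,0.0018],[0,0,0],0.0],[[0.0004,-0.0008,0.0018],[0,0,0],0.0],[[0.0004,-0.0008,0.0018],[0,0,0],0.0],[[0.0004,-0.0008,0.0018],[0,0,0],0.0],[[0.0004,-0.0008,0.0018],[0,0,0],0.0]]' 35
python3 - <<'E'
import h;h.where();h.snap('side','s15')
E
```

```text
clock: 36.92
position: [0.6074, -0.1109, 0.0237]
ee_rot: [2.168, 2.062, -0.211]
force: [11.9, 1.2, -1.1]
width: 0.117
t 36.92 w [ 0.6074 -0.1109  0.0237] case mm [ 41.8 155.9  23.7] F [11.9  1.2 -1.1] wid 0.117
case axes x [ 0.     0.98  -0.198] y [1.    0.001 0.006] z [ 0.006 -0.198 -0.98 ]
q [-0.14  0.65  0.17  1.82  0.15  0.69 -0.18]
```

View pics/s15.png

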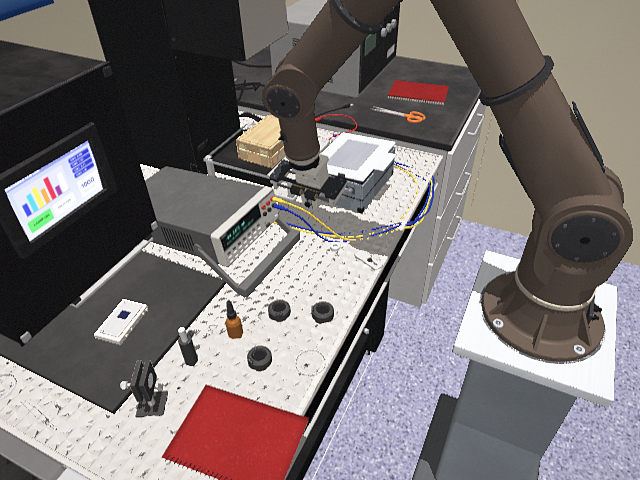

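```bash
python3 -m pendant '[[[0.0004,0.0005,0.0015],[0,0,0],0.0],[[0.0004,0.0005,0.0015],[0,0,0],0.0],[[0.0004,0,0.0015],[0,0,0],0.0],[[0.0004,0,0.0015],[0,0,0],0.0]]' 35
python3 - <<'E'
import h;from h import *
h.where();im,d,c=h.snap('side','s16');Q=cloud('side',d,c);C=(Q-CASE)@RC*1000
m=(C[...,2]>98)&(C[...,2]<150)&(C[...,0]>-112)&(C[...,0]<84)&(abs(C[...,1])<105)
m[:,:300]&=True
P=C[m];
for lo in range(-110,85,25):
    k=(P[:,0]>=lo)&(P[:,0]<lo+25)
    if k.sum(): print(lo,k.sum(),round(np.median(P[k,2]),1))
E
```

```text
clock: 37.48
position: [0.6048, -0.1108, 0.0166]
ee_rot: [2.172, 2.064, -0.219]
force: [4.1, 2.6, 0.2]
width: 0.115
t 37.48 w [ 0.6048 -0.1108  0.0166] case mm [ 39.3 155.9  16.6] F [4.1 2.6 0.2] wid 0.115
case axes x [ 0.     0.98  -0.199] y [ 1.    -0.    -0.001] z [-0.001 -0.199 -0.98 ]
q [-0.14  0.66  0.17  1.82  0.15  0.68 -0.18]
-110 177 110.7
-85 423 110.0
-60 378 109.5
-35 347 109.1
-10 365 108.3
15 322 107.7
40 223 106.6
65 160 105.8
```

```bash
python3 -m pendant '[[[0.0002,-0.0004,0.001],[0,0,0],0.0],[[0.0002,-0.0004,0.001],[0,0,0],0.0],[[0,0,0],[0,0,0],0.0]]' 35
cat > lid.py <<'E'
import h,sys;from h import *
h.where();im,d,c=h.snap('side',sys.argv[1]);Q=cloud('side',d,c);C=(Q-CASE)@RC*1000
m=(C[...,2]>98)&(C[...,2]<150)&(C[...,0]>-112)&(C[...,0]<84)&(abs(C[...,1])<105)
P=C[m];A=np.c_[P[:,0],P[:,1],np.ones(len(P))];s=np.linalg.lstsq(A,P[:,2],rcond=None)[0];print('slope x',s[0],'z at front',s@[-110,0,1],'z at hinge',s@[85,0,1])
E
python3 lid.py s17
```

```text
clock: 37.9
position: [0.6039, -0.1107, 0.0145]
ee_rot: [2.172, 2.064, -0.219]
force: [5.5, 1.7, -1.2]
width: 0.122
t 37.9 w [ 0.6039 -0.1107  0.0145] case mm [ 38.4 155.9  14.5] F [ 5.5  1.7 -1.2] wid 0.122
case axes x [ 0.     0.98  -0.199] y [ 1.    -0.    -0.001] z [-0.001 -0.199 -0.98 ]
q [-0.14  0.66  0.17  1.82  0.15  0.68 -0.18]
slope x -0.014825881225089944 z at front 108.83899581038486 z at hinge 105.94794897149232
```

```bash
python3 -m pendant '[[[0.0002,-0.0004,0.001],[0,0,0],0.0],[[0.0002,-0.0003,0.001],[0,0,0],0.0],[[0,0,0],[0,0,0],0.0]]' 35
python3 lid.py s18
python3 - <<'E'
from h import *
C=(cloud('side',np.load('pics/side1.npy'),cam('side'))-CASE)@RC*1000
m=(C[...,2]>98)&(C[...,2]<150)&(C[...,0]>-112)&(C[...,0]<84)&(abs(C[...,1])<105)
P=C[m];A=np.c_[P[:,0],P[:,1],np.ones(len(P))];s=np.linalg.lstsq(A,P[:,2],rcond=None)[0];print('ref shut',s[0],s@[-110,0,1],s@[85,0,1])
E
```

```text
clock: 38.33
position: [0.6029, -0.1107, 0.0124]
ee_rot: [2.172, 2.065, -0.219]
force: [5.1, 1.1, -0.9]
width: 0.119
t 38.33 w [ 0.6029 -0.1107  0.0124] case mm [ 37.4 155.9  12.4] F [ 5.1  1.1 -0.9] wid 0.119
case axes x [-0.     0.98  -0.199] y [ 1.    -0.    -0.001] z [-0.001 -0.199 -0.98 ]
q [-0.14  0.67  0.17  1.83  0.16  0.67 -0.18]
slope x -0.0038997255932779313 z at front 106.76418348918065 z at hinge 106.00373699849146
ref shut 0.002028894930004272 105.45187600327444 105.84751051462527
```

```bash
python3 -m pendant '[[[0.0001,-0.0003,0.0008],[0,0,0],0.0],[[0.0001,-0.0003,0.0007],[0,0,0],0.0],[[0,0,0],[0,0,0],0.0]]' 35
python3 lid.py s19
```

```text
clock: 38.75
position: [0.6022, -0.1107, 0.0109]
ee_rot: [2.172, 2.065, -0.219]
force: [5.6, 1.5, -1.4]
width: 0.117
t 38.75 w [ 0.6022 -0.1107  0.0109] case mm [ 36.7 155.9  10.9] F [ 5.6  1.5 -1.4] wid 0.117
case axes x [-0.     0.98  -0.199] y [ 1.    -0.    -0.001] z [-0.001 -0.199 -0.98 ]
q [-0.14  0.67  0.17  1.83  0.16  0.67 -0.18]
slope x 0.001889158065640088 z at front 105.55708583308268 z at hinge 105.9254716558825
```

```bash
python3 -m pendant '[[[0,-0.0001,0.0006],[0,0,0],0.0],[[0,0,0],[0,0,0],0.0]]' 35
python3 lid.py s20
```

```text
clock: 39.05
position: [0.6021, -0.1107, 0.0105]
ee_rot: [2.172, 2.065, -0.219]
force: [4.4, 2.4, 1.9]
width: 0.123
t 39.05 w [ 0.6021 -0.1107  0.0105] case mm [ 36.5 155.9  10.5] F [4.4 2.4 1.9] wid 0.123
case axes x [-0.     0.98  -0.199] y [ 1.    -0.    -0.001] z [-0.001 -0.199 -0.98 ]
q [-0.14  0.67  0.17  1.83  0.16  0.67 -0.18]
slope x 0.0022554784264312115 z at front 105.44438055349389 z at hinge 105.88419884664798
```

The lid is shut: the slope and front height match the reference taken at the start. I'll release the bar and retreat.

```bash
python3 -m pendant '[[[0,0,0],[0,0,0],0.015],[[0,0,0],[0,0,0],0.025],[[0,0,0],[0,0,0],0.035],[[0,0,0],[0,0,0],0.04],[[0,0,-0.01],[0,0,0],0.04],[[0,0,-0.02],[0,0,0],0.04],[[0,0,-0.04],[0,0,0],0.04],[[0,0,-0.05],[0,0,0],0.04],[[0,0,-0.05],[0,0,0],0.04],[[0,0,-0.05],[0,0,0],0.04]]' 20
python3 lid.py s21
```

```text
clock: 40.35
position: [0.6044, -0.0667, 0.2285]
ee_rot: [2.172, 2.065, -0.218]
force: [1.9, -0.7, -0.3]
width: 0.438
t 40.35 w [ 0.6044 -0.0667  0.2285] case mm [ 36.6 199.9 228.5] F [ 1.9 -0.7 -0.3] wid 0.438
case axes x [ 0.     0.98  -0.198] y [ 1.    -0.    -0.001] z [-0.001 -0.198 -0.98 ]
q [-0.22  0.41  0.17  1.63  0.14  1.13 -0.17]
slope x 0.0010989213611362445 z at front 105.5656001765303 z at hinge 105.77988984195186
```

View pics/s21.png

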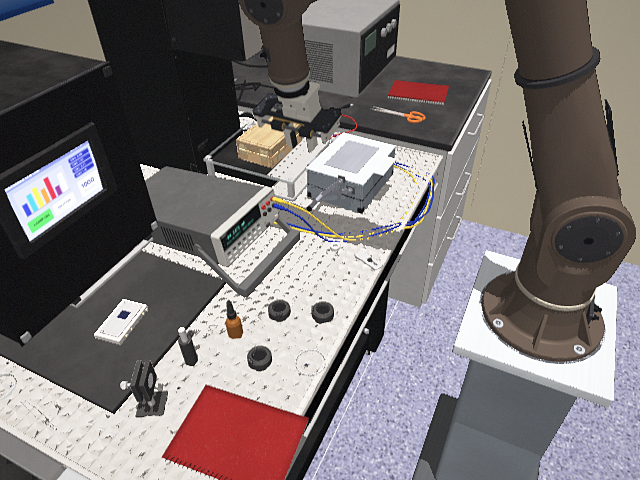

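```bash
python3 -m pendant '[[[0,0,0],[0,0,0],0.04],[[0,0,0],[0,0,0],0.04],[[0,0,0],[0,0,0],0.04],[[0,0,0],[0,0,0],0.04],[[0,0,0],[0,0,0],0.04],[[0,0,0],[0,0,0],0.04],[[0,0,0],[0,0,0],0.04],[[0,0,0],[0,0,0],0.04]]'
python3 lid.py s22
python3 - <<'E'
from h import *
im,d,c=snap('top','t22'); Q=cloud('top',d,c)
for l in ['stay_bar','bottle','post_holder','clamp','bush','sensor']:
    for m in arm.masks_of('top',l)[:4]:
        P=Q[m['pixels']]; P=P[~np.isnan(P[:,0])]
        if len(P) and m['conf']>.4: print(l,round(m['conf'],2),np.round(np.median(P,0),4))
a,b=cv2.imread('pics/side0.png').astype(int),cv2.imread('pics/s22.png').astype(int)
D=abs(a-b).max(2); D[:, 345:]=0
cv2.imwrite('pics/diff.png',np.clip(D*2,0,255).astype(np.uint8))
E
```

```text
clock: 41.4
position: [0.6047, -0.0672, 0.2261]
ee_rot: [2.172, 2.065, -0.219]
force: [-0.4, -0.3, 0.6]
width: 0.433
t 41.4 w [ 0.6047 -0.0672  0.2261] case mm [ 36.9 199.5 226.1] F [-0.4 -0.3  0.6] wid 0.433
case axes x [-0.     0.98  -0.199] y [ 1.    -0.    -0.001] z [-0.001 -0.199 -0.98 ]
q [-0.22  0.41  0.17  1.64  0.14  1.12 -0.17]
slope x 0.001896209163094351 z at front 105.45277006170797 z at hinge 105.82253084851136
stay_bar 0.7 [ 0.5485 -0.2648  0.1055]
bottle 0.61 [0.5628 0.3214 0.0457]
post_holder 0.53 [0.6075 0.4193 0.064 ]
sensor 0.79 [0.511  0.2403 0.0235]
sensor 0.55 [0.4852 0.3629 0.0237]
```

View pics/diff.png

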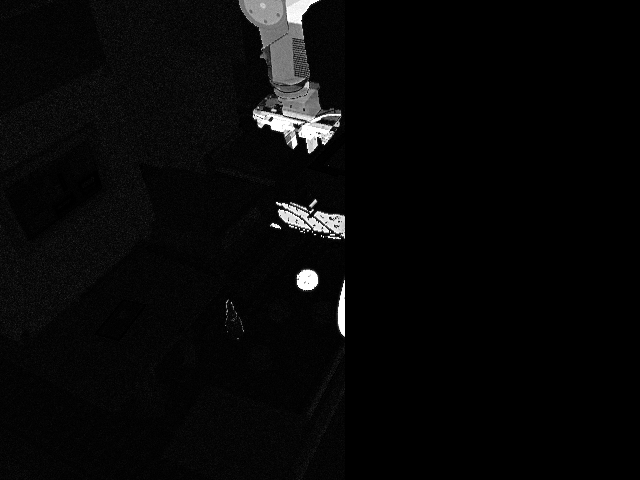

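```bash
python3 -c "
from cell import arm; print(arm.sign_off())"
```

```text
the job is handed in; nothing more can be done
None
```

The sensor is in the case and the lid is fully shut. I handed the job in at about 41 s of the 72 s allowed.

- **What I did:**
  - I raised the lid by its tab until the stay locked. The bar's centre read about 153 mm, which matches the locked height.
  - I took the puck farthest to the robot's right and stood it upright in the left bay.
  - I then gripped the stay bar, broke the lock and drew the lid down slowly, with readings no higher than about 13 N. After that I let go and backed clear.
- **Last checks:**
  - One second after I released the bar, the lid's slope and front height (0.0019, 105.45 mm) matched the shut reference from the start (0.0020, 105.45 mm).
  - The left part of the side picture, compared before and after, showed only the sensor, the arm and its shadow changed, plus a faint edge difference at the bottle. The bottle's measured position had shifted by about 1.5 mm, which I take to be measurement noise.
- **What failed or disagreed:**
  - My first approach to the tab ran several joints to their limits, and unwinding the arm cost about 10 s.
  - The wrist and fixed cameras disagreed by up to 7 mm on the puck's position and about 6 mm on the bar's.
  - In the last top view the detector missed the clamp, the bush and one of the three remaining pucks, and its "stay_bar" report landed on the lid. The arm was in the way in that view. The clamp and bush were not checked on their own at the end, and the dish only by the before-and-after comparison.

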